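# Fit the grooved bobbin to the leather edge burnisher

### The arm

A 6-joint arm with a two-finger parallel gripper is mounted at the origin on the work surface. World frame = base frame: x ahead of the robot, y to its left, z up, the work surface at z = 0. Lengths are in m, angles in rad, forces in N, time in s.
With the tool pointing down it reaches from about 0.3 to 0.775 m from the base axis. Payload 14.6 kg.
Tool frame: the origin (TCP) lies midway between the tips of the shut fingers; the grasp point (between the pads) lies 19 mm behind it (ctrl.pinch_z is the distance from the TCP to the grasp point, in m); z points along the fingers, y is the line along which they close (so a half turn about z gives the same grasp; the last joint's range is limited). The gripper opens to 94 mm and grips with 3 to 60 N. Pads are 16 mm wide; open, the fingers measure 119 mm over their backs; the gripper's body (75 mm by 177 mm) begins 78 mm behind the grasp point.
Start: joints at [-1.36, 0.3, 1.521, -0, 1.321, -0.067], TCP at [0.151, -0.529, 0.205] pointing down, gripper open.
Joint ranges: [-3.03, 3.03], [-0.79, 2.21], [0.23, 2.52], [-1.04, 4.18], [0, 3.07], [-2.55, 2.55]. Speed limits (rad/s): [2.22, 2.22, 2.57, 3.14, 3.14, 3.14].

### API

Orientations are given as [roll, pitch, yaw] about the fixed x, y, z axes, in that order (R = Rz(yaw) Ry(pitch) Rx(roll)).
In Python, from station import ctrl gives the robot as it stands.
- The arm moves only by the tool jog_arm, never from a script. Its argument "motion" is a list of rows, each a list of 7 numbers: the shift along the tool's x, y, z in m, then the turn, a rotation vector about the tool's x, y, z in rad, then the opening, from -1 (shut) to 1 (fully open). In form: [[tx, ty, tz, rx, ry, rz, gripper], ...]. A call has 1 to 5 rows; each row shifts and turns the commanded pose from where the row before left it, along the tool's axes as they then stand; what a row does not reach is not made up. A row lasts 1/10 s, in which the tool goes at most 50 mm and 8.59 degrees, less where a joint would pass 70% of its speed; a pose out of reach is approached as far as the arm can. A call is refused whole if a number of a shift passes 0.05 or a number of a turn 0.15, either way. A call with a gripper value outside its range is refused whole. The fingers move at their own pace and stop on an object; "squeeze" is the grip in N (left out, the last holds). Time passes only in rows, so rows that do not move let the fingers close. It gives the time, the measured TCP pose, the force, the opening and the grip force at its end, in the units of the state.
- ctrl.get_obs(): the state, without advancing time (a new reading comes with each control period).
- ctrl.camera(name): name is "side" or "top" or "wrist"; returns the picture (384x512x3 uint8, red, green, blue); there is no depth.
- ctrl.camera_model(name): a dict with "intrinsics" (3x3 intrinsics, pixels), "rvec" (rotation vector, rad) and "tvec" (3), from world to camera coordinates, as OpenCV has them. Camera axes: x right, y down, z forward; pixel columns grow to the right and rows downward; lengths in m; the calibration is good to about 2 mm. A picture is of the moment at which its call begins: read the wrist's pose just before it. camera_model takes no time and is no camera call; for the wrist camera it gives the pose at the moment of the call.
- ctrl.hand_in(): hands the job in; it is judged then, once.
The state is a dict: "time_s": time; "qpos": joint angles; "joint_vel": joint speeds; "tau": joint torques, N m; "ee_pos": TCP position; "eef_rot": TCP orientation; "force": force on the tool from outside, world axes, zero at the start; "moment": the same for the moment, N m; "grip_width": finger opening in m; "grip_force": force on a finger pad.
Only numpy, scipy, OpenCV 4.12 (cv2) and the standard library are available. Lean on these libraries where they do the work, as an engineer would, in place of code of your own. Each camera call takes 0.05 s, during which the arm holds its last target. There are 200 camera calls.

### The job

Set up the edge burnisher with the grooved wooden bobbin: fit the flanged steel sleeve on the leaning spindle, flange down and fully home on the shoulder, then the grooved bobbin over the sleeve, flush on its flange, then the mushroom-shaped clamp cap, knob up, flush on the bobbin. Guide each part gently all the way down, never letting it drop, and let go of it. Leave the plain spare bobbin, the maul, the jar and the hand slicker standing or lying where they are.

Things in the scene. Friction and masses are not known exactly. Their poses are not given: they have to be found in the camera images.
- burnisher: edge burnisher, fixed to the bench: green wedge-shaped housing 220 deep (x) by 170 mm wide (y) on a 240 x 190 mm base plate; origin at the centre of its underside, -x is its low front (worker's side). Its deck slopes from 66 mm high at the front to 173 mm at the back. The spindle stands square to the deck, so it leans 26 degrees from vertical towards the front.
- spindle_seat (a point): centre of the spindle's shoulder (boss 52 mm wide, 10 mm above the deck); z up the leaning spindle, y level to the machine's left (nothing beside it there), x up the deck. Spindle: fixed plain 16 mm shaft, 74 mm long from here, its last 8 mm tapered to 8 mm. Parts slide on freely without turning; finished, their centres lie up the axis at: sleeve 28, bobbin 33, cap 82 mm.
- scoop_top (a point): middle of the top edge of the dark sheet-steel dust scoop behind the spindle; axes as the shoulder's. The scoop has a back wall and two cheeks 120 mm apart; it spans 58 to 98 mm up the deck (x) from the spindle's axis and rises 39 mm above the shoulder along the axis.
- sleeve_mid (a point): flanged steel sleeve standing on its flange: 56 mm tall, flange 62 mm in diameter and 8 mm thick, above it a tube of 30 mm outer diameter (top 5 mm tapered to 25), bore 20 mm right through. About 0.34 kg. Origin half-way up on its axis, z up. Hold it by the upper half of the tube: when home the spindle's end stands 18 mm out of its top, between the fingers.
- bobbin_mid (a point): grooved burnishing bobbin of wood, standing on end: 50 mm tall, 62 mm in diameter with three shallow grooves of different width, bore 34 mm right through with mouths widened to 40 mm. About 0.13 kg. Origin half-way up on its axis, z up. Hold it by the plain band round its top 14 mm: when home the spindle's end stands 16 mm out of its top, between the fingers.
- cap_mid (a point): mushroom-shaped clamp cap of black hard plastic standing on its flange: 48 mm tall, flange 62 mm in diameter and 10 mm thick, a neck of 34 mm, and as its upper 24 mm a fluted knob of 47 mm diameter; bore 20 mm right through, its mouth at the flange widened to 26 mm. About 0.11 kg. Origin half-way up on its axis, z up.
- spare_mid (a point): spare bobbin, not wanted: wood, smooth (no grooves), 85 mm tall, 62 mm in diameter, bore 34 mm, standing on end. Origin half-way up on its axis. Bystander.
- maul: leather maul standing on its white head: head 68 mm in diameter and 85 mm tall, wooden handle 31 mm thick rising to 205 mm. Origin at the centre of its underside. Bystander.
- jar: amber glue jar, 68 mm in diameter, 105 mm tall. Origin at the centre of its underside. Bystander.
- slicker: wooden hand slicker (turned stick with grooves), 150 mm long and 30 mm thick, lying on the bench along its own y. Origin under its middle. Bystander.
Mind the look-alikes: they are no part of the job. Of the things that look like the part that bears sleeve_mid, take the one that is nearest to the robot's base at the start.

How it is judged:
On the way, in this order (a step that is already met when the one before it is completed fails the run):
1. the sleeve is home on the spindle's shoulder, flange down, and let go (z of sleeve_mid in the frame of spindle_seat between 0.024 and 0.031 m and x of sleeve_mid in the frame of spindle_seat between -0.006 and 0.006 m and y of sleeve_mid in the frame of spindle_seat between -0.006 and 0.006 m and angle between the z axis of sleeve_mid and the z axis of spindle_seat, either way round below 0.07 rad and angle between sleeve_mid's own z axis and vertical below 0.8 rad and contact force between the fingers and sleeve below 0.2 N), for 0.2 s.
2. the grooved bobbin is home over the sleeve on its flange, and let go (z of bobbin_mid in the frame of spindle_seat between 0.029 and 0.036 m and x of bobbin_mid in the frame of spindle_seat between -0.006 and 0.006 m and y of bobbin_mid in the frame of spindle_seat between -0.006 and 0.006 m and angle between the z axis of bobbin_mid and the z axis of spindle_seat, either way round below 0.07 rad and contact force between the fingers and bobbin below 0.2 N), for 0.2 s.
3. the clamp cap is home on the bobbin, knob up, and let go (z of cap_mid in the frame of spindle_seat between 0.078 and 0.085 m and x of cap_mid in the frame of spindle_seat between -0.006 and 0.006 m and y of cap_mid in the frame of spindle_seat between -0.006 and 0.006 m and angle between the z axis of cap_mid and the z axis of spindle_seat, either way round below 0.07 rad and angle between cap_mid's own z axis and vertical below 0.8 rad and contact force between the fingers and cap below 0.2 N), for 0.2 s.
At the end, for the whole second after the job is handed in: Sleeve, bobbin and cap stand on the spindle in that order, each within 3 mm of home along it, 6 mm sideways and 4 degrees, flange down and knob up, let go and at rest. Spare bobbin, maul, jar and slicker within 30 mm of their starts, the first three upright (all of step 1 and all of step 2 and all of step 3 and linear speed of each of sleeve, bobbin, cap below 0.02 m/s and distance of each of spare_mid, maul, jar, slicker from where it was at the start of the episode below 0.03 m and angle between each of spare_mid, maul, jar's own z axis and vertical below 0.35 rad); the robot touches nothing.
It fails at once if the sleeve is dropped: it goes faster than 0.4 m/s down the last 40 mm of the spindle (linear speed of sleeve above 0.4 m/s and z of sleeve_mid in the frame of spindle_seat between 0 and 0.068 m and x of sleeve_mid in the frame of spindle_seat between -0.006 and 0.006 m and y of sleeve_mid in the frame of spindle_seat between -0.006 and 0.006 m).
It fails at once if the bobbin is dropped: it goes faster than 0.4 m/s down the last 40 mm of the spindle (linear speed of bobbin above 0.4 m/s and z of bobbin_mid in the frame of spindle_seat between 0 and 0.073 m and x of bobbin_mid in the frame of spindle_seat between -0.006 and 0.006 m and y of bobbin_mid in the frame of spindle_seat between -0.006 and 0.006 m).
It fails at once if the cap is dropped: it goes faster than 0.4 m/s down the last 14 mm of the spindle (linear speed of cap above 0.4 m/s and z of cap_mid in the frame of spindle_seat between 0 and 0.096 m and x of cap_mid in the frame of spindle_seat between -0.006 and 0.006 m and y of cap_mid in the frame of spindle_seat between -0.006 and 0.006 m).
It fails at once if the spare bobbin, maul, jar or slicker is moved more than 30 mm (distance of any of spare_mid, maul, jar, slicker from where it was at the start of the episode above 0.03 m).
It fails at once if the spare bobbin, maul or jar is tipped (angle between any of spare_mid, maul, jar's own z axis and vertical above 0.35 rad).
It also fails if it takes over 72 s, if anything falls off the work surface, if the arm or the gripper's body presses on something with over 40 N, if the wrist force passes 120 N, or if a joint passes its speed limit or range.

## Working session

There is one attempt and no reset: what is moved stays moved. The work goes in short steps, Python scripts to look and compute and a tool call to move; the robot and the scene stay as the last step left them, time stands still between calls to the robot, and variables do not carry over. Pictures are saved under pics/ and viewed, at most 10 in all, crops included, and the job is handed in when it is done.

Besides the shell and the picture viewer there is one more tool, called after ">>>" by a JSON object that holds its "fn" and its "kwargs", one argument or row to a line. jog_arm: Moves the arm, as the interface text tells. Its arguments: {"type":"object","properties":{"motion":{"type":"array"},"squeeze":{"type":"number"}},"required":["motion"]}

```bash
ls; mkdir -p pics; python3 - <<'E'
from station import ctrl
import cv2,numpy as np
a=ctrl.camera("top");b=ctrl.camera("side")
cv2.imwrite("pics/top.png",a[:,:,::-1]);cv2.imwrite("pics/side.png",b[:,:,::-1])
cv2.imwrite("pics/top_big.png",cv2.resize(a[:,:,::-1],(800,600),interpolation=cv2.INTER_CUBIC))
cv2.imwrite("pics/side_big.png",cv2.resize(b[:,:,::-1],(800,600),interpolation=cv2.INTER_CUBIC))
for n in("top","side","wrist"):
  m=ctrl.camera_model(n);print(n,m)
print(ctrl.get_obs(),ctrl.pinch_z)
E
```

```text
pics
top {'intrinsics': array([[359.70590778,   0.        , 258.45022903],
       [  0.        , 359.70590778, 191.8447483 ],
       [  0.        ,   0.        ,   1.        ]]), 'rvec': array([ 2.14890329, -2.08871055,  0.1963733 ]), 'tvec': array([-0.08945176,  0.55386606,  0.97443266])}
side {'intrinsics': array([[385.28747094,   0.        , 252.11841112],
       [  0.        , 385.28747094, 190.9995422 ],
       [  0.        ,   0.        ,   1.        ]]), 'rvec': array([ 2.34283479, -0.04832249,  0.02357153]), 'tvec': array([-0.56660618,  0.04450354,  1.23219749])}
wrist {'intrinsics': array([[283.84038678,   0.        , 255.10739524],
       [  0.        , 283.84038678, 191.73614057],
       [  0.        ,   0.        ,   1.        ]]), 'rvec': array([-2.34399771,  1.77081134,  0.22024796]), 'tvec': array([-0.54966712, -0.02458544,  0.38983045])}
{'time_s': 0.1, 'qpos': array([-1.35956395e+00,  3.00390086e-01,  1.52151248e+00, -3.32480796e-05,
        1.32066914e+00, -6.65684813e-02]), 'joint_vel': array([ 6.76311098e-05,  9.60212898e-04, -1.87535109e-03,  2.80570638e-03,
        8.04042652e-04,  3.81800901e-04]), 'tau': array([ 1.73706288e-03, -5.32647014e+01, -3.53284407e+01,  7.09739747e-02,
        2.35082069e-02, -4.96342091e-05]), 'ee_pos': array([ 0.15079093, -0.52869118,  0.20495978]), 'eef_rot': array([-3.14061363e+00, -3.29916902e-05,  2.77809090e-01]), 'force': array([-0.55621746, -0.65555552, -0.04995281]), 'moment': array([ 0.03887109, -0.01342344,  0.06783046]), 'grip_force': 0.0, 'grip_width': 0.09365018569053526} 0.0188
```

View pics/top_big.png

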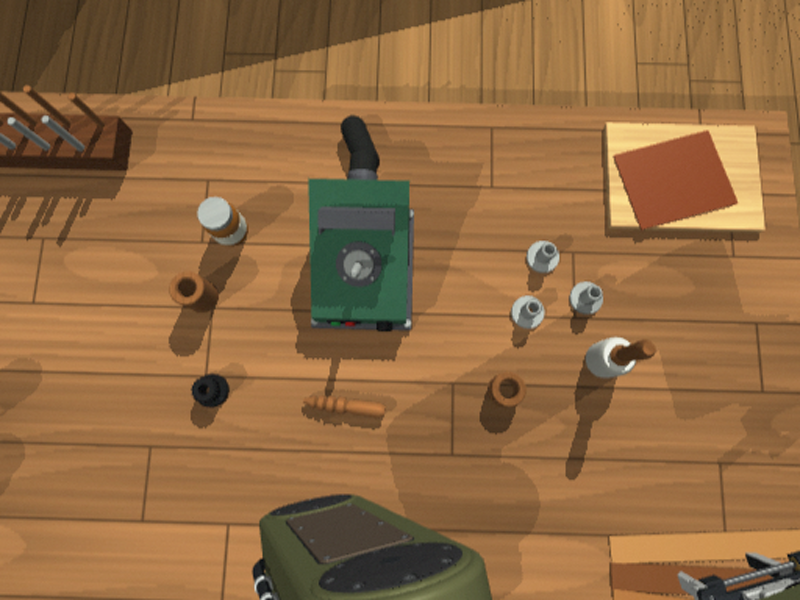

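View pics/side_big.png

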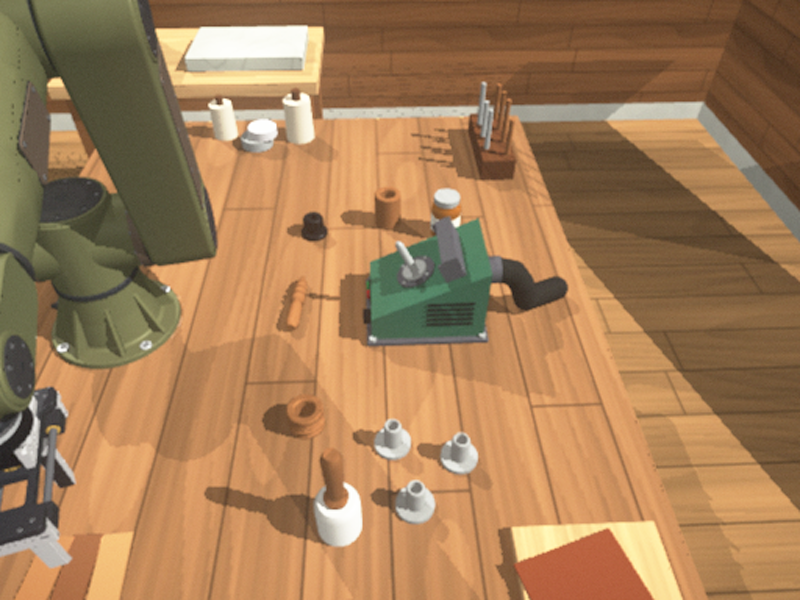

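```bash
cat > h.py <<'E'
import cv2,numpy as np
from scipy.spatial.transform import Rotation as R
def cam(m): return m["intrinsics"],cv2.Rodrigues(m["rvec"])[0],np.array(m["tvec"]).ravel()
def proj(m,P):
    return cv2.projectPoints(np.array(P,float).reshape(-1,1,3),m["rvec"],m["tvec"],m["intrinsics"],None)[0].reshape(-1,2)
def onz(m,uv,z):
    K,A,t=cam(m);c=-A.T@t;d=A.T@np.linalg.inv(K)@[uv[0],uv[1],1];return c+d*(z-c[2])/d[2]
def tri(ms,uvs):
    M=np.zeros((3,3));b=np.zeros(3)
    for m,uv in zip(ms,uvs):
        K,A,t=cam(m);c=-A.T@t;d=A.T@np.linalg.inv(K)@[uv[0],uv[1],1];d/=np.linalg.norm(d)
        P=np.eye(3)-np.outer(d,d);M+=P;b+=P@c
    return np.linalg.solve(M,b)
def crop(img,x0,y0,x1,y1,s):
    return cv2.resize(img[y0:y1,x0:x1],None,fx=s,fy=s,interpolation=cv2.INTER_CUBIC)
E
python3 - <<'E'
from h import *
a=cv2.imread("pics/top.png");b=cv2.imread("pics/side.png")
W=np.zeros((600,800,3),np.uint8)
def put(c,x,y): W[y:y+c.shape[0],x:x+c.shape[1]]=c
put(crop(a,190,105,270,215,5),0,0)      #400x550
put(crop(a,300,145,400,265,4),400,0)    #400x480
put(crop(a,115,230,155,260,4),400,480)  #160x120
cv2.imwrite("pics/m1.png",W)
W[:]=0
put(crop(b,230,140,320,225,5),0,0)  #450x425
put(crop(b,180,250,310,335,3),410,345) if 0 else None
put(crop(b,180,250,266,335,4),450,0) #344x340
put(crop(b,230,265,310,340,3),450,350) #240x225
put(crop(b,185,130,215,157,5),0,440) #150x135
cv2.imwrite("pics/m2.png",W)
E
```

```text
(no output)
```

View pics/m1.png

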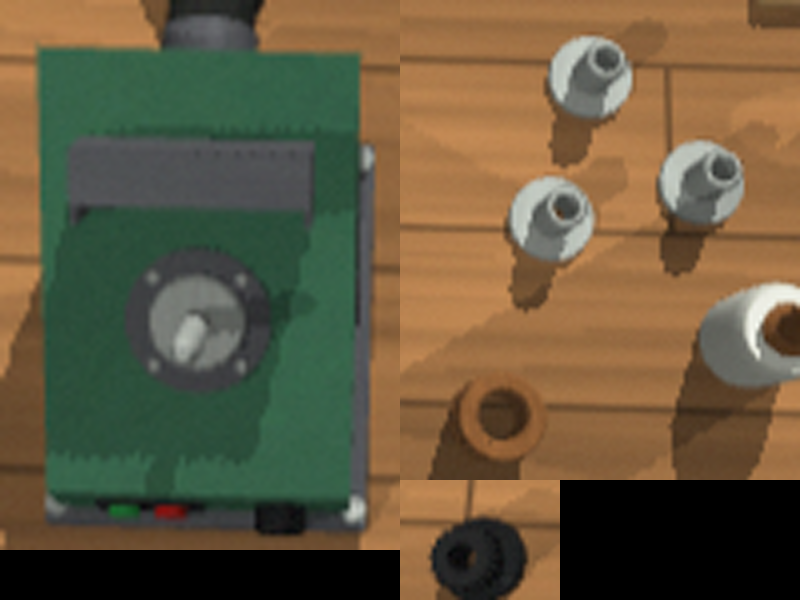

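View pics/m2.png

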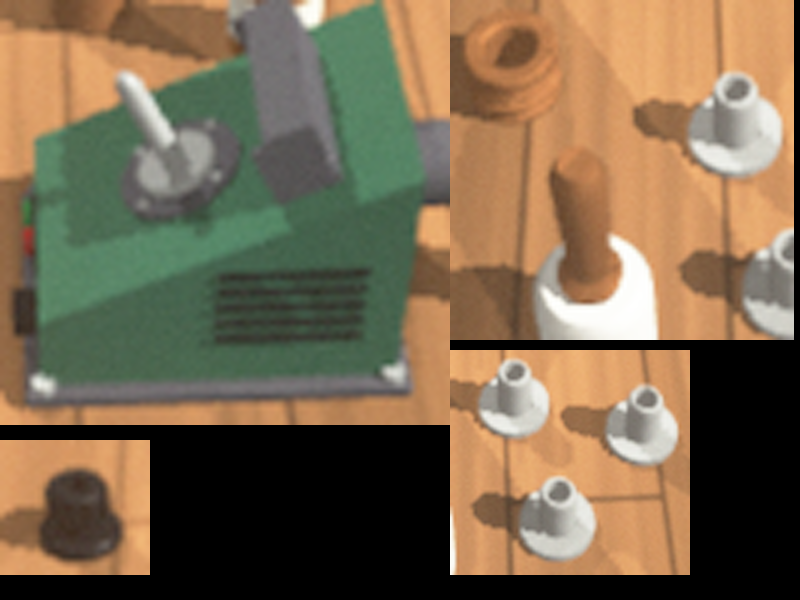

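```bash
cat > fit.py <<'E'
from station import ctrl
from h import *
from scipy.optimize import least_squares
T=ctrl.camera_model("top");S=ctrl.camera_model("side")
r=lambda c,x0,y0,s,ox=0,oy=0: np.array([x0+(c[0]-ox+.5)/s-.5,y0+(c[1]-oy+.5)/s-.5])
t1=lambda *c:r(c,190,105,5); t2=lambda *c:r(c,300,145,4,400,0); t3=lambda *c:r(c,115,230,4,400,480)
s1=lambda *c:r(c,230,140,5); s2=lambda *c:r(c,180,250,4,450,0); s3=lambda *c:r(c,230,265,3,450,350); s4=lambda *c:r(c,185,130,5,0,440)
for n,tt,tf,ss,z in (("A",t2(605,57),t2(591,78),s3(647,396),.056),("B",t2(568,206),t2(552,220),s3(515,370),.056),("C",t2(721,167),t2(701,184),s3(559,489),.056),("bob",t2(502,412),None,s2(510,50),.05),("cap",t3(461,556),None,s4(75,482),.048)):
    p=onz(T,tt,z);print(n,p.round(4),"flange",onz(T,tf,.008).round(4) if tf is not None else"","side",onz(S,ss,z).round(4),"tri",tri([T,S],[tt,ss]).round(4),"reach",np.hypot(*p[:2]).round(3))
tip=tri([T,S],[t1(184,352),s1(126,78)]);boss=tri([T,S],[t1(198,322),s1(176,160)])
print("tip",tip,"boss",boss,"len",np.linalg.norm(tip-boss),"dir",(tip-boss)/np.linalg.norm(tip-boss))
fr=[(.11,.085,.173),(.11,-.085,.173),(-.11,.085,.066),(-.11,-.085,.066)]
ut=[t1(38,48),t1(360,55),t1(50,497),t1(350,507)];us=[s1(380,2),s1(420,185),s1(35,138),s1(40,318)]
be=np.arctan2(107,220)
def P(q):
    c,s=np.cos(q[2]),np.sin(q[2]);Rz=np.array([[c,-s,0],[s,c,0],[0,0,1]])
    o=np.array([q[0],q[1],0])
    n=np.array([-np.sin(be),0,np.cos(be)])
    d=np.array([q[3],q[4],.1195+q[3]*np.tan(be)])
    b=d+.01*n
    L=np.array(fr+[b,b+.074*n])
    return o+L@Rz.T
def f(q):
    X=P(q);m=np.array(ut+[t1(198,322),t1(184,352)]);k=np.array(us+[s1(176,160),s1(126,78)])
    return np.concatenate([(proj(T,X)-m),(proj(S,X)-k)]).ravel()
o=least_squares(f,[.6,0,0,-.02,0],loss="soft_l1",f_scale=1.)
print(o.x,P(o.x)[4:].round(4));print(f(o.x).reshape(-1,2).round(1).tolist())
E
python3 fit.py
```

```text
A [ 0.6603 -0.3384  0.056 ] flange [ 0.6577 -0.3398  0.008 ] side [ 0.6614 -0.3414  0.056 ] tri [ 0.6616 -0.3393  0.0526] reach 0.742
B [ 0.5498 -0.31    0.056 ] flange [ 0.5479 -0.3089  0.008 ] side [ 0.5518 -0.3111  0.056 ] tri [ 0.551  -0.3103  0.0544] reach 0.631
C [ 0.5812 -0.4194  0.056 ] flange [ 0.5783 -0.4202  0.008 ] side [ 0.5819 -0.4229  0.056 ] tri [ 0.5821 -0.4208  0.052 ] reach 0.717
bob [ 0.4041 -0.2634  0.05  ] flange  side [ 0.4039 -0.2724  0.05  ] tri [ 0.4035 -0.2653  0.0404] reach 0.482
cap [0.3859 0.28   0.048 ] flange  side [0.3864 0.2771 0.048 ] tri [0.386  0.281  0.0452] reach 0.477
tip [0.57391598 0.00747798 0.17886367] boss [0.60558695 0.00705942 0.11433022] len 0.07188735967797646 dir [-0.44056392  0.00582247  0.89770236]
[ 6.26708713e-01  6.01444925e-03 -3.29322703e-04 -1.80663748e-02
 -7.64486227e-04] [[0.6043 0.0053 0.1197]
 [0.5719 0.0053 0.1863]]
[[0.4, -0.2], [0.7, 0.1], [-0.3, -0.9], [0.3, -1.1], [0.5, -0.1], [0.5, -0.3], [-0.2, -1.4], [0.4, -1.6], [-0.9, -0.7], [-1.2, 0.5], [-0.5, -0.9], [-1.0, -1.4]]
```

```bash
cat > d.py <<'E'
# delta(target pos, rpy) from the measured TCP: turn in tool axes, then shift in the turned tool axes
from station import ctrl
from h import *
def delta(p,rpy):
    o=ctrl.get_obs();A=R.from_euler("xyz",o["eef_rot"]);B=R.from_euler("xyz",rpy)
    print("turn",(A.inv()*B).as_rotvec().round(4),"shift after turn",B.inv().apply(np.array(p)-o["ee_pos"]).round(4),"shift now",A.inv().apply(np.array(p)-o["ee_pos"]).round(4))
    print("t",round(o["time_s"],2),"at",o["ee_pos"].round(4),"rpy",o["eef_rot"].round(3),"F",o["force"].round(1),"M",o["moment"].round(2),"w",round(o["grip_width"],4),"g",round(o["grip_force"],1))
E
python3 - <<'E'
from d import *
T=ctrl.camera_model("top");S=ctrl.camera_model("side");W=ctrl.camera_model("wrist")
k=800/512
print("maul",onz(T,(645/k,348/k),.205),onz(S,(330/k,455/k),.205))
print("jar",onz(T,(214/k,209/k),.105),"spare",onz(T,(186/k,288/k),.085))
K,A,t=cam(W);o=ctrl.get_obs();E=R.from_euler("xyz",o["eef_rot"])
print("cam in tool",E.inv().apply(-A.T@t-o["ee_pos"]),"\n",(E.inv().as_matrix()@A.T).round(3))
delta((.551,-.310,.25),(np.pi,0,.8))
E
```

```text
maul [ 0.46233292 -0.44466135  0.205     ] [ 0.46469403 -0.45544215  0.205     ]
jar [0.70197957 0.27036368 0.105     ] spare [0.56036348 0.31388076 0.085     ]
cam in tool [ 7.05338320e-02  1.74512151e-04 -1.78565454e-01] 
 [[-0.001 -0.97  -0.244]
 [ 1.    -0.001 -0.   ]
 [ 0.    -0.244  0.97 ]]
turn [-9.000e-04 -3.000e-04 -5.222e-01] shift after turn [ 0.4357  0.1347 -0.045 ] shift now [ 0.4448 -0.1006 -0.0449]
t 0.1 at [ 0.1508 -0.5287  0.205 ] rpy [-3.141 -0.     0.278] F [-0.6 -0.7 -0. ] M [ 0.04 -0.01  0.07] w 0.0937 g 0.0
```

>>> {"fn": "jog_arm", "kwargs": {
  "motion": [
    [0, 0, -0.02, 0, 0, -0.13, 1],
    [0, 0, -0.02, 0, 0, -0.13, 1],
    [0, 0, -0.02, 0, 0, -0.13, 1],
    [0, 0, -0.02, 0, 0, -0.132, 1],
    [0.02, 0.006, 0, 0, 0, 0, 1]
  ]
}}

```text
time_s: 0.6
ee_pos: [0.1682, -0.5198, 0.2877]
eef_rot: [3.139, 0.002, 0.803]
force: [1.2, 0.5, 0.1]
grip_width: 0.0945
grip_force: 0.0
```

>>> {"fn": "jog_arm", "kwargs": {
  "motion": [
    [0.04, 0.012, 0, 0, 0, 0, 1],
    [0.04, 0.012, 0, 0, 0, 0, 1],
    [0.04, 0.012, 0, 0, 0, 0, 1],
    [0.04, 0.012, 0, 0, 0, 0, 1],
    [0.04, 0.012, 0, 0, 0, 0, 1]
  ]
}}

```text
time_s: 1.1
ee_pos: [0.3527, -0.416, 0.2852]
eef_rot: [-3.141, -0.0, 0.8]
force: [-0.0, -0.3, 0.6]
grip_width: 0.0939
grip_force: 0.0
```

>>> {"fn": "jog_arm", "kwargs": {
  "motion": [
    [0.04, 0.012, 0, 0, 0, 0, 1],
    [0.04, 0.012, 0, 0, 0, 0, 1],
    [0.04, 0.012, 0, 0, 0, 0, 1],
    [0.04, 0.012, 0, 0, 0, 0, 1],
    [0.04, 0.012, 0, 0, 0, 0, 1]
  ]
}}

```text
time_s: 1.6
ee_pos: [0.5352, -0.3143, 0.2851]
eef_rot: [-3.141, 0.0, 0.8]
force: [0.5, -0.7, -1.2]
grip_width: 0.0939
grip_force: 0.0
```

>>> {"fn": "jog_arm", "kwargs": {
  "motion": [
    [0, 0, 0, 0, 0, 0, 1],
    [0, 0, 0, 0, 0, 0, 1],
    [0, 0, 0, 0, 0, 0, 1]
  ]
}}

```text
time_s: 1.9
ee_pos: [0.5332, -0.316, 0.2853]
eef_rot: [-3.141, 0.0, 0.799]
force: [-0.2, -0.1, -0.3]
grip_width: 0.0936
grip_force: 0.0
```

```bash
python3 - <<'E'
from d import *
delta((.551,-.310,.25),(np.pi,0,.8))
m=ctrl.camera_model("wrist");i=ctrl.camera("wrist")[:,:,::-1]
cv2.imwrite("pics/w1r.png",i);cv2.imwrite("pics/w1.png",cv2.resize(i,(800,600),interpolation=cv2.INTER_CUBIC))
import pickle;pickle.dump(m,open("w1.pkl","wb"))
print((proj(m,[(.551,-.31,.056),(.5495,-.309,.008)])*800/512).round(1))
E
```

```text
turn [-0.0003  0.0002 -0.0009] shift after turn [0.0167 0.0086 0.0353] shift now [0.0167 0.0086 0.0353]
t 1.9 at [ 0.5332 -0.316   0.2853] rpy [-3.141  0.     0.799] F [-0.2 -0.1 -0.3] M [-0.02 -0.01  0.02] w 0.0936 g 0.0
[[407.9 248.2]
 [405.3 242.4]]
```

View pics/w1.png

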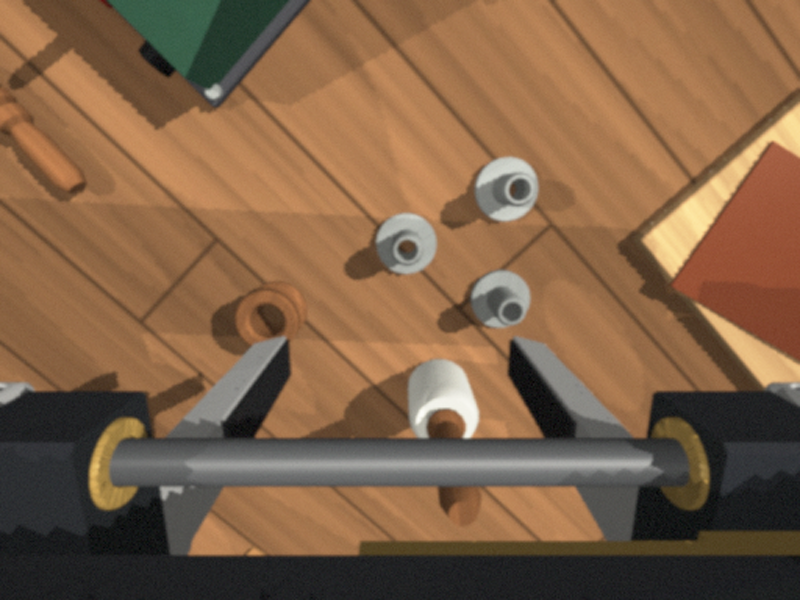

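>>> {"fn": "jog_arm", "kwargs": {
  "motion": [
    [0.0085, 0.0043, 0.03, 0, 0, 0, 1],
    [0.0083, 0.0043, 0.04, 0, 0, 0, 1],
    [0, 0, 0.04, 0, 0, 0, 1],
    [0, 0, 0.04, 0, 0, 0, 1],
    [0, 0, 0.04, 0, 0, 0, 1]
  ]
}}

```text
time_s: 2.45
ee_pos: [0.5509, -0.3102, 0.0944]
eef_rot: [3.141, -0.0, 0.798]
force: [0.8, -1.0, -0.3]
grip_width: 0.0939
grip_force: 0.0
```

>>> {"fn": "jog_arm", "kwargs": {
  "motion": [
    [0, 0, 0.03, 0, 0, 0, 1],
    [0, 0, 0.02, 0, 0, 0, 1],
    [0, 0, 0.014, 0, 0, 0, 1],
    [0, 0, 0.01, 0, 0, 0, 1],
    [0, 0, 0, 0, 0, 0, 1]
  ]
}}

```text
time_s: 2.95
ee_pos: [0.5512, -0.3096, 0.0208]
eef_rot: [-3.141, 0.0, 0.799]
force: [-0.4, 0.5, -1.2]
grip_width: 0.094
grip_force: 0.0
```

>>> {"fn": "jog_arm", "kwargs": {
  "motion": [
    [0, 0, 0, 0, 0, 0, 0.2],
    [0, 0, 0, 0, 0, 0, 0],
    [0, 0, 0, 0, 0, 0, -0.3],
    [0, 0, 0, 0, 0, 0, -0.6],
    [0, 0, 0, 0, 0, 0, -1]
  ],
  "squeeze": 20
}}

```text
time_s: 3.45
ee_pos: [0.5518, -0.3095, 0.0217]
eef_rot: [3.141, -0.0, 0.8]
force: [0.6, 0.5, -0.0]
grip_width: 0.0572
grip_force: 0.0
```

>>> {"fn": "jog_arm", "kwargs": {
  "motion": [
    [0, 0, 0, 0, 0, 0, -1],
    [0, 0, 0, 0, 0, 0, -1],
    [0, 0, 0, 0, 0, 0, -1],
    [0, 0, 0, 0, 0, 0, -1],
    [0, 0, 0, 0, 0, 0, -1]
  ]
}}

```text
time_s: 3.95
ee_pos: [0.5517, -0.3093, 0.0214]
eef_rot: [-3.141, 0.0, 0.8]
force: [-0.1, 1.6, 0.9]
grip_width: 0.0288
grip_force: 20.0
```

>>> {"fn": "jog_arm", "kwargs": {
  "motion": [
    [0, 0, -0.01, 0, 0, 0, -1],
    [0, 0, -0.02, 0, 0, 0, -1],
    [0, 0, -0.04, 0, 0, 0, -1],
    [0, 0, -0.04, 0, 0, 0, -1],
    [0, 0, -0.04, 0, 0, 0, -1]
  ],
  "squeeze": 30
}}

```text
time_s: 4.45
ee_pos: [0.5514, -0.3093, 0.1735]
eef_rot: [-3.141, 0.0, 0.8]
force: [0.7, 0.3, -4.0]
grip_width: 0.0285
grip_force: 30.0
```

>>> {"fn": "jog_arm", "kwargs": {
  "motion": [
    [0, 0, -0.04, 0, 0, 0, -1],
    [0, 0, -0.03, 0, 0, 0, -1],
    [0, 0, -0.01, 0, 0, 0, -1],
    [0, 0, 0, 0, 0, 0, -1],
    [0, 0, 0, 0, 0, 0, -1]
  ]
}}

```text
time_s: 4.95
ee_pos: [0.5513, -0.3092, 0.2494]
eef_rot: [-3.139, 0.001, 0.8]
force: [-0.1, -0.4, -3.9]
grip_width: 0.0289
grip_force: 30.0
```

```bash
cat >> d.py <<'E'
SEAT=np.array([.605,.006,.118]);RPY=(np.pi,-.4528,0);AX=R.from_euler("xyz",RPY).as_matrix()
def at(x,y,h): # spindle-frame point (x up the deck, y left, h up the axis)
    return SEAT+AX@np.array([x,-y,-h])
E
python3 -c "
from d import *
delta(at(-.08,0,.15),RPY)"
```

```text
turn [-0.1832  0.4299  0.7853] shift after turn [-0.0892 -0.3152 -0.0083] shift now [ 0.1676 -0.2797  0.0322]
t 4.95 at [ 0.5513 -0.3092  0.2494] rpy [-3.139e+00  1.000e-03  8.000e-01] F [-0.1 -0.4 -3.9] M [-0.04 -0.03 -0.04] w 0.0289 g 30.0
```

>>> {"fn": "jog_arm", "kwargs": {
  "motion": [
    [0, 0, 0, -0.0229, 0.0537, 0.0982, -1],
    [0, 0, 0, -0.0229, 0.0537, 0.0982, -1],
    [0, 0, 0, -0.0229, 0.0537, 0.0982, -1],
    [0, 0, 0, -0.0229, 0.0537, 0.0982, -1],
    [0, 0, 0, -0.0229, 0.0537, 0.0982, -1]
  ]
}}

```text
time_s: 5.45
ee_pos: [0.5512, -0.3093, 0.249]
eef_rot: [3.099, -0.286, 0.306]
force: [0.1, 0.1, -2.9]
grip_width: 0.0283
grip_force: 30.0
```

>>> {"fn": "jog_arm", "kwargs": {
  "motion": [
    [0, 0, 0, -0.0229, 0.0537, 0.0982, -1],
    [0, 0, 0, -0.0229, 0.0537, 0.0982, -1],
    [0, 0, 0, -0.0229, 0.0537, 0.0982, -1],
    [-0.0099, -0.035, -0.001, 0, 0, 0, -1],
    [-0.0099, -0.035, -0.001, 0, 0, 0, -1]
  ]
}}

```text
time_s: 5.95
ee_pos: [0.5317, -0.2386, 0.2416]
eef_rot: [-3.141, -0.451, -0.002]
force: [1.2, 0.6, -3.4]
grip_width: 0.0286
grip_force: 30.0
```

>>> {"fn": "jog_arm", "kwargs": {
  "motion": [
    [-0.0099, -0.035, -0.001, 0, 0, 0, -1],
    [-0.0099, -0.035, -0.001, 0, 0, 0, -1],
    [-0.0099, -0.035, -0.001, 0, 0, 0, -1],
    [-0.0099, -0.035, -0.001, 0, 0, 0, -1],
    [-0.0099, -0.035, -0.001, 0, 0, 0, -1]
  ]
}}

```text
time_s: 6.45
ee_pos: [0.485, -0.0631, 0.2247]
eef_rot: [3.141, -0.452, -0.0]
force: [0.0, 0.2, -3.4]
grip_width: 0.0288
grip_force: 30.0
```

>>> {"fn": "jog_arm", "kwargs": {
  "motion": [
    [-0.0099, -0.035, -0.001, 0, 0, 0, -1],
    [-0.0099, -0.035, -0.001, 0, 0, 0, -1],
    [0, 0, 0, 0, 0, 0, -1],
    [0, 0, 0, 0, 0, 0, -1],
    [0, 0, 0, 0, 0, 0, -1]
  ]
}}

```text
time_s: 6.95
ee_pos: [0.4677, 0.005, 0.2191]
eef_rot: [3.14, -0.453, -0.0]
force: [-1.0, -0.3, -3.8]
grip_width: 0.0285
grip_force: 30.0
```

```bash
python3 - <<'E'
from d import *
delta(at(-.08,0,.15),RPY)
m=ctrl.camera_model("wrist");i=ctrl.camera("wrist")[:,:,::-1]
s=ctrl.camera("side")[:,:,::-1]; cv2.imwrite("pics/s2r.png",s)
import pickle;pickle.dump(m,open("w2.pkl","wb"))
cv2.imwrite("pics/w2r.png",i)
print((proj(m,[at(0,0,.074),at(0,0,0)])).round(1))
W=np.zeros((600,800,3),np.uint8);W[:384,:512]=i
W[384:600,:512]=0
c=crop(s,230,130,302,195,4);W[0:c.shape[0],512:512+c.shape[1]]=c
c=crop(i,200,60,320,160,3);W[384:384+216,0:360]=c[:216]
cv2.imwrite("pics/w2.png",W)
E
```

```text
turn [ 0.0016 -0.0006 -0.0001] shift after turn [-0.0008 -0.001   0.001 ] shift now [-0.0008 -0.001   0.001 ]
t 6.95 at [0.4677 0.005  0.2191] rpy [ 3.14  -0.453 -0.   ] F [-1.  -0.3 -3.8] M [-0.01  0.51  0.01] w 0.0285 g 30.0
[[253.4 109.8]
 [253.6 112.2]]
```

View pics/w2.png

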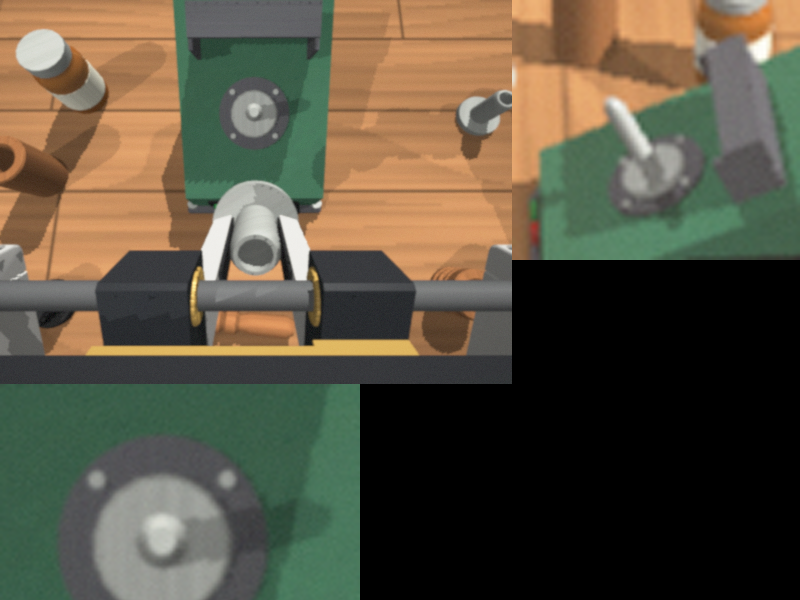

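>>> {"fn": "jog_arm", "kwargs": {
  "motion": [
    [0.02, -0.0008, 0, 0.0016, 0, 0, -1],
    [0.02, 0, 0, 0, 0, 0, -1],
    [0.02, 0, 0, 0, 0, 0, -1],
    [0.02, 0, 0, 0, 0, 0, -1],
    [0, 0, 0, 0, 0, 0, -1]
  ]
}}

```text
time_s: 7.55
ee_pos: [0.5413, 0.0054, 0.2556]
eef_rot: [3.142, -0.456, -0.001]
force: [-1.2, -0.5, -4.2]
grip_width: 0.029
grip_force: 30.0
```

>>> {"fn": "jog_arm", "kwargs": {
  "motion": [
    [0, 0, 0.02, 0, 0, 0, -1],
    [0, 0, 0.015, 0, 0, 0, -1],
    [0, 0, 0.01, 0, 0, 0, -1],
    [0, 0, 0, 0, 0, 0, -1],
    [0, 0, 0, 0, 0, 0, -1]
  ]
}}

```text
time_s: 8.05
ee_pos: [0.5593, 0.0062, 0.2149]
eef_rot: [-3.142, -0.455, 0.0]
force: [0.1, -0.1, -3.5]
grip_width: 0.0289
grip_force: 30.0
```

```bash
python3 - <<'E'
from d import *
delta(at(0.0008,0,.0214),RPY)
s=ctrl.camera("side")[:,:,::-1];t=ctrl.camera("top")[:,:,::-1]
W=np.zeros((600,800,3),np.uint8)
c=crop(s,220,100,320,200,4);W[:400,:400]=c
c=crop(t,180,90,280,190,4);W[:400,400:]=c
cv2.imwrite("pics/p3.png",W[:400])
E
```

```text
turn [-0.0001 -0.0021  0.0001] shift after turn [-0.0005  0.0002  0.0857] shift now [-0.0007  0.0002  0.0857]
t 8.05 at [0.5593 0.0062 0.2149] rpy [-3.142 -0.455  0.   ] F [ 0.1 -0.1 -3.5] M [ 0.08  0.47 -0.03] w 0.0289 g 30.0
```

View pics/p3.png

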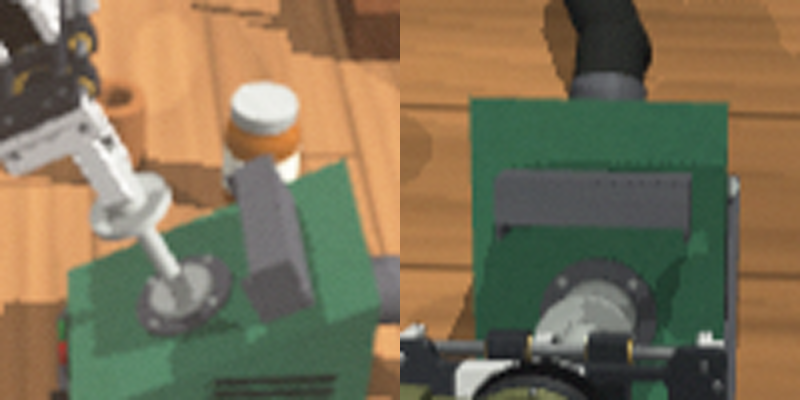

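>>> {"fn": "jog_arm", "kwargs": {
  "motion": [
    [0, 0, 0.005, 0, 0.002, 0, -1],
    [0, 0, 0.005, 0, 0, 0, -1],
    [0, 0, 0.005, 0, 0, 0, -1],
    [0, 0, 0.005, 0, 0, 0, -1],
    [0, 0, 0, 0, 0, 0, -1]
  ]
}}

```text
time_s: 8.65
ee_pos: [0.5682, 0.0064, 0.1957]
eef_rot: [-3.141, -0.455, 0.0]
force: [-0.2, -0.1, -3.3]
grip_width: 0.0285
grip_force: 30.0
```

>>> {"fn": "jog_arm", "kwargs": {
  "motion": [
    [0, 0, 0.01, 0, 0, 0, -1],
    [0, 0, 0.01, 0, 0, 0, -1],
    [0, 0, 0, 0, 0, 0, -1]
  ]
}}

```text
time_s: 8.95
ee_pos: [0.5769, 0.0064, 0.1769]
eef_rot: [-3.141, -0.454, 0.0]
force: [-1.3, -0.7, -2.9]
grip_width: 0.0284
grip_force: 30.0
```

```bash
python3 -c "
from d import *
delta(at(0.0008,0,.0214),RPY)"
```

```text
turn [-0.0003 -0.0016  0.0003] shift after turn [0.0003 0.0004 0.0439] shift now [0.0002 0.0004 0.0439]
t 8.95 at [0.5769 0.0064 0.1769] rpy [-3.141 -0.454  0.   ] F [-1.3 -0.7 -2.9] M [ 0.03  0.46 -0.01] w 0.0284 g 30.0
```

Sliding without force; continue to just above the shoulder.

>>> {"fn": "jog_arm", "kwargs": {
  "motion": [
    [0, 0, 0.01, 0, 0, 0, -1],
    [0, 0, 0.01, 0, 0, 0, -1],
    [0, 0, 0.008, 0, 0, 0, -1],
    [0, 0, 0.006, 0, 0, 0, -1],
    [0, 0, 0, 0, 0, 0, -1]
  ]
}}

```text
time_s: 9.45
ee_pos: [0.592, 0.0064, 0.1472]
eef_rot: [-3.141, -0.455, 0.0]
force: [-0.1, 0.1, -3.0]
grip_width: 0.0288
grip_force: 30.0
```

>>> {"fn": "jog_arm", "kwargs": {
  "motion": [
    [0, 0, 0.003, 0, 0, 0, -1],
    [0, 0, 0.002, 0, 0, 0, -1],
    [0, 0, 0, 0, 0, 0, -1]
  ]
}}

```text
time_s: 9.75
ee_pos: [0.5943, 0.0064, 0.1437]
eef_rot: [-3.142, -0.457, 0.0]
force: [-1.0, 0.3, -4.1]
grip_width: 0.0288
grip_force: 30.0
```

>>> {"fn": "jog_arm", "kwargs": {
  "motion": [
    [0, 0, 0.002, 0, 0, 0, -1],
    [0, 0, 0, 0, 0, 0, -1]
  ]
}}

```text
time_s: 9.95
ee_pos: [0.5952, 0.0064, 0.1419]
eef_rot: [-3.142, -0.457, 0.0]
force: [0.2, -0.3, -3.5]
grip_width: 0.0288
grip_force: 30.0
```

```bash
python3 -c "
from d import *
delta(at(0.0008,0,.0214),RPY)"
```

```text
turn [-0.0002 -0.004   0.0004] shift after turn [-0.0008  0.0004  0.0044] shift now [-0.0009  0.0004  0.0044]
t 9.95 at [0.5952 0.0064 0.1419] rpy [-3.142 -0.457  0.   ] F [ 0.2 -0.3 -3.5] M [ 0.02  0.53 -0.01] w 0.0288 g 30.0
```

>>> {"fn": "jog_arm", "kwargs": {
  "motion": [
    [-0.0004, 0, 0.001, 0, -0.004, 0, -1],
    [-0.0004, 0, 0.001, 0, 0, 0, -1],
    [0, 0, 0, 0, 0, 0, -1]
  ]
}}

```text
time_s: 10.25
ee_pos: [0.5953, 0.0064, 0.1397]
eef_rot: [-3.142, -0.453, 0.0]
force: [-0.5, -0.5, -3.0]
grip_width: 0.0289
grip_force: 30.0
```

>>> {"fn": "jog_arm", "kwargs": {
  "motion": [
    [0, 0, 0.001, 0, 0, 0, -1],
    [0, 0, 0, 0, 0, 0, -1]
  ]
}}

```text
time_s: 10.45
ee_pos: [0.5957, 0.0064, 0.1393]
eef_rot: [-3.142, -0.453, 0.0]
force: [-6.4, -1.2, 2.9]
grip_width: 0.0285
grip_force: 30.0
```

>>> {"fn": "jog_arm", "kwargs": {
  "motion": [
    [0, 0, 0.001, 0, 0, 0, -1],
    [0, 0, 0, 0, 0, 0, -1]
  ]
}}

```text
time_s: 10.65
ee_pos: [0.5958, 0.0064, 0.1392]
eef_rot: [3.141, -0.453, 0.001]
force: [-20.2, -1.2, 16.9]
grip_width: 0.0286
grip_force: 30.0
```

```bash
python3 -c "
from d import *
delta(at(0.0008,0,.0214),RPY)"
```

```text
turn [-0.0001  0.      0.0005] shift after turn [-0.0002  0.0004  0.0017] shift now [-0.0002  0.0004  0.0017]
t 10.65 at [0.5958 0.0064 0.1392] rpy [ 3.141e+00 -4.530e-01  1.000e-03] F [-20.2  -1.2  16.9] M [-0.07  2.26 -0.08] w 0.0286 g 30.0
```

>>> {"fn": "jog_arm", "kwargs": {
  "motion": [
    [0, 0, -0.0005, 0, 0, 0, -0.3],
    [0, 0, 0, 0, 0, 0, 0],
    [0, 0, 0, 0, 0, 0, 0.3],
    [0, 0, 0, 0, 0, 0, 0.6],
    [0, 0, 0, 0, 0, 0, 1]
  ]
}}

```text
time_s: 11.15
ee_pos: [0.5961, 0.0064, 0.1384]
eef_rot: [-3.142, -0.453, 0.0]
force: [0.6, -0.1, -0.5]
grip_width: 0.0615
grip_force: 0.0
```

>>> {"fn": "jog_arm", "kwargs": {
  "motion": [
    [0, 0, 0, 0, 0, 0, 1],
    [0, 0, 0, 0, 0, 0, 1],
    [0, 0, 0, 0, 0, 0, 1],
    [0, 0, -0.02, 0, 0, 0, 1],
    [0, 0, -0.04, 0, 0, 0, 1]
  ]
}}

```text
time_s: 11.65
ee_pos: [0.5688, 0.0064, 0.1905]
eef_rot: [-3.141, -0.448, 0.0]
force: [0.6, 0.6, 1.2]
grip_width: 0.094
grip_force: 0.0
```

>>> {"fn": "jog_arm", "kwargs": {
  "motion": [
    [0, 0, -0.04, 0, 0, 0, 1],
    [0, 0, -0.04, 0, 0, 0, 1],
    [-0.03, 0, -0.01, 0, 0, 0, 1],
    [0, 0, 0, 0, 0, 0, 1],
    [0, 0, 0, 0, 0, 0, 1]
  ]
}}

```text
time_s: 12.15
ee_pos: [0.5034, 0.0063, 0.2606]
eef_rot: [3.142, -0.454, 0.0]
force: [0.4, 1.0, 0.7]
grip_width: 0.0938
grip_force: 0.0
```

```bash
sed -i 's/SEAT=.*;RPY/SEAT=np.array([.6043,.006,.1195]);RPY/' d.py; python3 - <<'E'
from d import *
import pickle
delta((.404,-.266,.25),(np.pi,0,0))
m=ctrl.camera_model("wrist");i=ctrl.camera("wrist")[:,:,::-1]
s=ctrl.camera("side")[:,:,::-1];t=ctrl.camera("top")[:,:,::-1]
w1=cv2.imread("pics/w1r.png")
for n,x in(("w4r",i),("s4r",s),("t4r",t)):cv2.imwrite(f"pics/{n}.png",x)
pickle.dump(m,open("w4.pkl","wb"))
print("pred tip,boss,sleeve top",proj(m,[at(0,0,.074),at(0,0,0),at(0,0,.056)]).round(1))
W=np.zeros((600,800,3),np.uint8)
W[:300,:400]=crop(i,205,50,305,125,4)
W[:300,400:800]=crop(s,220,110,320,185,4)
W[300:600,:400]=crop(t,300,210,400,285,4)
W[300:600,400:600]=crop(t,110,225,150,285,5)
W[300:600,600:800]=crop(w1,145,175,205,265,10/3)
cv2.imwrite("pics/p4.png",W)
E
```

```text
turn [-0.000e+00 -4.538e-01  4.000e-04] shift after turn [-0.0994  0.2723  0.0106] shift now [-0.0941  0.2723 -0.0341]
t 12.15 at [0.5034 0.0063 0.2606] rpy [ 3.142 -0.454  0.   ] F [0.4 1.  0.7] M [-0.01  0.21  0.02] w 0.0938 g 0.0
pred tip,boss,sleeve top [[255.2 164.1]
 [255.2 155.2]
 [255.2 161.5]]
```

View pics/p4.png

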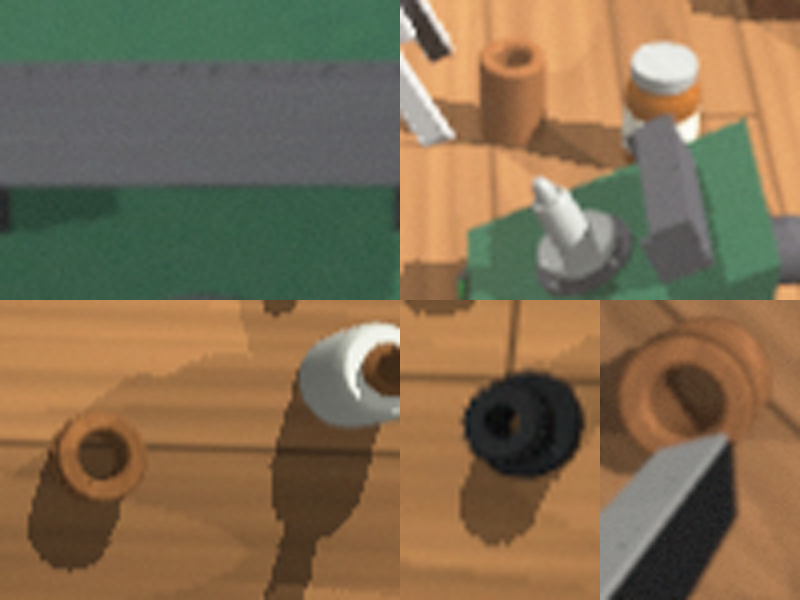

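```bash
python3 - <<'E'
from d import *
import pickle
T=ctrl.camera_model("top");w=pickle.load(open("w1.pkl","rb"))
print("bob top",onz(T,(324.6,248.4),.05),"wrist",onz(w,(171.05,202.25),.05),"tri",tri([T,w],[(324.6,248.4),(171.05,202.25)]))
print("cap knob",onz(T,(129.,249.2),.048),"flange",onz(T,(134.9,249.2),.01))
i=cv2.imread("pics/w4r.png");cv2.imwrite("pics/w4c.png",crop(i,215,125,295,205,5))
E
```

```text
bob top [ 0.4019582  -0.26192798  0.05      ] wrist [ 0.40686827 -0.2627625   0.05      ] tri [ 0.40252759 -0.26316568  0.04029876]
cap knob [0.38426629 0.28224553 0.048     ] flange [0.38559109 0.27884272 0.01      ]
```

View pics/w4c.png

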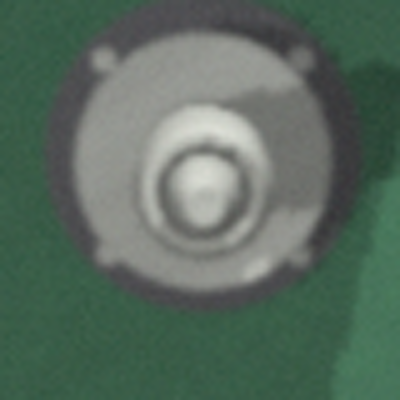

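```bash
python3 -c "
from d import *
delta((.404,-.2625,.15),(np.pi,0,1.5708))"
```

```text
turn [ 0.3544 -0.3547 -1.5412] shift after turn [-0.2688 -0.0999  0.1099] shift now [-0.1379  0.2688  0.0551]
t 12.3 at [0.5039 0.0063 0.2599] rpy [-3.141 -0.452  0.   ] F [ 0.3  0.3 -0.2] M [0.02 0.16 0.01] w 0.094 g 0.0
```

>>> {"fn": "jog_arm", "kwargs": {
  "motion": [
    [-0.0197, 0.0384, 0.0079, 0, 0, 0, 1],
    [-0.0197, 0.0384, 0.0079, 0, 0, 0, 1],
    [-0.0197, 0.0384, 0.0079, 0, 0, 0, 1],
    [-0.0197, 0.0384, 0.0079, 0, 0, 0, 1],
    [-0.0197, 0.0384, 0.0079, 0, 0, 0, 1]
  ]
}}

```text
time_s: 12.8
ee_pos: [0.4317, -0.1873, 0.1808]
eef_rot: [-3.142, -0.453, 0.0]
force: [1.4, -0.1, 0.4]
grip_width: 0.0939
grip_force: 0.0
```

>>> {"fn": "jog_arm", "kwargs": {
  "motion": [
    [-0.0197, 0.0384, 0.0079, 0, 0, 0, 1],
    [-0.0197, 0.0384, 0.0079, 0, 0, 0, 1],
    [0, 0, 0, 0.0322, -0.0322, -0.1401, 1],
    [0, 0, 0, 0.0322, -0.0322, -0.1401, 1],
    [0, 0, 0, 0.0322, -0.0322, -0.1401, 1]
  ]
}}

```text
time_s: 13.3
ee_pos: [0.4036, -0.2633, 0.1494]
eef_rot: [3.064, -0.336, 0.456]
force: [-0.2, -0.2, 0.0]
grip_width: 0.0939
grip_force: 0.0
```

>>> {"fn": "jog_arm", "kwargs": {
  "motion": [
    [0, 0, 0, 0.0322, -0.0322, -0.1401, 1],
    [0, 0, 0, 0.0322, -0.0322, -0.1401, 1],
    [0, 0, 0, 0.0322, -0.0322, -0.1401, 1],
    [0, 0, 0, 0.0322, -0.0322, -0.1401, 1],
    [0, 0, 0, 0.0322, -0.0322, -0.1401, 1]
  ]
}}

```text
time_s: 13.8
ee_pos: [0.404, -0.2629, 0.1495]
eef_rot: [3.068, -0.113, 1.159]
force: [-0.6, 0.4, 0.2]
grip_width: 0.0942
grip_force: 0.0
```

>>> {"fn": "jog_arm", "kwargs": {
  "motion": [
    [0, 0, 0, 0.0322, -0.0322, -0.1401, 1],
    [0, 0, 0, 0.0322, -0.0322, -0.1401, 1],
    [0, 0, 0, 0.0322, -0.0322, -0.1401, 1],
    [0, 0, 0, 0, 0, 0, 1],
    [0, 0, 0, 0, 0, 0, 1]
  ]
}}

```text
time_s: 14.3
ee_pos: [0.404, -0.2624, 0.1496]
eef_rot: [3.14, -0.002, 1.567]
force: [-0.3, -0.3, 0.3]
grip_width: 0.0942
grip_force: 0.0
```

```bash
python3 -c "
from d import *
delta((.404,-.2625,.0243),(np.pi,0,1.5708))"
```

```text
turn [ 0.0014 -0.0015 -0.0036] shift after turn [-1.000e-04  0.000e+00  1.253e-01] shift now [-0.0003 -0.0002  0.1253]
t 14.3 at [ 0.404  -0.2624  0.1496] rpy [ 3.140e+00 -2.000e-03  1.567e+00] F [-0.3 -0.3  0.3] M [-0.03 -0.14  0.03] w 0.0942 g 0.0
```

>>> {"fn": "jog_arm", "kwargs": {
  "motion": [
    [0, 0, 0.04, 0, 0, 0, 1],
    [0, 0, 0.04, 0, 0, 0, 1],
    [0, 0, 0.03, 0, 0, 0, 1],
    [0, 0, 0.0153, 0, 0, 0, 1],
    [0, 0, 0, 0, 0, 0, 0.6]
  ],
  "squeeze": 6
}}

```text
time_s: 14.8
ee_pos: [0.4027, -0.262, 0.0228]
eef_rot: [-3.14, -0.003, 1.567]
force: [0.3, 0.6, 0.2]
grip_width: 0.0893
grip_force: 0.0
```

>>> {"fn": "jog_arm", "kwargs": {
  "motion": [
    [0, 0, 0, 0, 0, 0, 0.4],
    [0, 0, 0, 0, 0, 0, 0.2],
    [0, 0, 0, 0, 0, 0, 0],
    [0, 0, 0, 0, 0, 0, -0.2],
    [0, 0, 0, 0, 0, 0, -0.2]
  ]
}}

```text
time_s: 15.3
ee_pos: [0.4041, -0.2627, 0.0257]
eef_rot: [3.14, 0.001, 1.571]
force: [-1.6, 0.9, 7.8]
grip_width: 0.0613
grip_force: 6.0
```

>>> {"fn": "jog_arm", "kwargs": {
  "motion": [
    [0, 0, 0, 0, 0, 0, -0.2],
    [0, 0, 0, 0, 0, 0, -0.2]
  ]
}}

```text
time_s: 15.5
ee_pos: [0.4041, -0.2628, 0.0257]
eef_rot: [3.14, 0.001, 1.571]
force: [-2.7, -0.0, 7.0]
grip_width: 0.0614
grip_force: 6.0
```

>>> {"fn": "jog_arm", "kwargs": {
  "motion": [
    [0, 0, 0, 0, 0, 0, 0.8],
    [0, 0, 0, 0, 0, 0, 1],
    [0, 0, 0, 0, 0, 0, 1],
    [0, 0, 0, 0, 0, 0, 1],
    [0, 0, -0.02, 0, 0, 0, 1]
  ]
}}

```text
time_s: 16.0
ee_pos: [0.4028, -0.2616, 0.0433]
eef_rot: [-3.14, -0.003, 1.571]
force: [0.7, 1.0, 0.7]
grip_width: 0.0933
grip_force: 0.0
```

>>> {"fn": "jog_arm", "kwargs": {
  "motion": [
    [0, 0, -0.03, 0, 0, 0.12, 1],
    [0, 0, 0, 0, 0, 0.145, 1],
    [0, 0, 0, 0, 0, 0.145, 1],
    [0, 0, 0, 0, 0, 0.145, 1],
    [0, 0, 0, 0, 0, 0.145, 1]
  ]
}}

```text
time_s: 16.5
ee_pos: [0.4038, -0.2624, 0.0748]
eef_rot: [3.141, -0.001, 0.865]
force: [0.6, 0.0, -0.1]
grip_width: 0.0937
grip_force: 0.0
```

>>> {"fn": "jog_arm", "kwargs": {
  "motion": [
    [0, 0, 0, 0, 0, 0.145, 1],
    [0, 0, 0, 0, 0, 0.145, 1],
    [0, 0, 0, 0, 0, 0.145, 1],
    [0, 0, 0, 0, 0, 0.145, 1],
    [0, 0, 0, 0, 0, 0.145, 1]
  ]
}}

```text
time_s: 17.0
ee_pos: [0.4038, -0.2624, 0.0748]
eef_rot: [-3.141, -0.001, 0.14]
force: [-1.0, -0.5, -0.4]
grip_width: 0.094
grip_force: 0.0
```

>>> {"fn": "jog_arm", "kwargs": {
  "motion": [
    [0, 0, 0, 0, 0, 0.145, 1],
    [0, 0, 0, 0, 0, 0, 1],
    [0, 0, 0, 0, 0, 0, 1]
  ]
}}

```text
time_s: 17.3
ee_pos: [0.4038, -0.2624, 0.0748]
eef_rot: [-3.141, -0.001, 0.005]
force: [0.7, -0.3, 0.2]
grip_width: 0.094
grip_force: 0.0
```

```bash
python3 -c "
from d import *
delta((.404,-.2625,.0243),(np.pi,0,0))"
```

```text
turn [-0.0002 -0.0011  0.0052] shift after turn [0.0002 0.0001 0.0505] shift now [0.0002 0.0001 0.0505]
t 17.3 at [ 0.4038 -0.2624  0.0748] rpy [-3.141e+00 -1.000e-03  5.000e-03] F [ 0.7 -0.3  0.2] M [-0.    0.01 -0.06] w 0.094 g 0.0
```

>>> {"fn": "jog_arm", "kwargs": {
  "motion": [
    [0.0002, 0, 0.025, 0, 0, 0.005, 1],
    [0, 0, 0.024, 0, 0, 0, 1],
    [0, 0, 0, 0, 0, 0, 0.6],
    [0, 0, 0, 0, 0, 0, 0.4],
    [0, 0, 0, 0, 0, 0, 0.2]
  ],
  "squeeze": 10
}}

```text
time_s: 17.8
ee_pos: [0.4046, -0.2628, 0.027]
eef_rot: [3.141, -0.002, -0.003]
force: [0.3, 0.4, 0.0]
grip_width: 0.0734
grip_force: 0.0
```

>>> {"fn": "jog_arm", "kwargs": {
  "motion": [
    [0, 0, 0, 0, 0, 0, 0],
    [0, 0, 0, 0, 0, 0, -0.2],
    [0, 0, 0, 0, 0, 0, -0.4],
    [0, 0, 0, 0, 0, 0, -0.6],
    [0, 0, 0, 0, 0, 0, -1]
  ]
}}

```text
time_s: 18.3
ee_pos: [0.4045, -0.2629, 0.0268]
eef_rot: [3.141, -0.002, -0.004]
force: [-0.5, 0.9, 7.3]
grip_width: 0.0615
grip_force: 10.0
```

>>> {"fn": "jog_arm", "kwargs": {
  "motion": [
    [0, 0, 0, 0, 0, 0, -1],
    [0, 0, 0, 0, 0, 0, -1],
    [0, 0, -0.01, 0, 0, 0, -1],
    [0, 0, -0.03, 0, 0, 0, -1],
    [0, 0, -0.04, 0, 0, 0, -1]
  ],
  "squeeze": 20
}}

```text
time_s: 18.8
ee_pos: [0.4031, -0.2618, 0.1062]
eef_rot: [-3.139, 0.001, -0.004]
force: [0.6, 0.4, -1.3]
grip_width: 0.0612
grip_force: 20.0
```

>>> {"fn": "jog_arm", "kwargs": {
  "motion": [
    [0, 0, -0.04, 0, 0, 0, -1],
    [0, 0, -0.04, 0, 0, 0, -1],
    [0, 0, -0.03, 0, 0, 0, -1],
    [0, 0, 0, 0, 0, 0, -1],
    [0, 0, 0, 0, 0, 0, -1]
  ]
}}

```text
time_s: 19.3
ee_pos: [0.4036, -0.2623, 0.216]
eef_rot: [3.141, -0.001, -0.004]
force: [0.1, 0.4, -2.0]
grip_width: 0.0608
grip_force: 20.0
```

```bash
python3 -c "
from d import *
delta(at(-.0006,0,.14),RPY)"
```

```text
turn [ 0.0011  0.4513 -0.0041] shift after turn [ 0.1376 -0.2683  0.0346] shift now [ 0.1378 -0.2689 -0.0289]
t 19.3 at [ 0.4036 -0.2623  0.216 ] rpy [ 3.141e+00 -1.000e-03 -4.000e-03] F [ 0.1  0.4 -2. ] M [ 0.04 -0.06 -0.  ] w 0.0608 g 20.0
```

>>> {"fn": "jog_arm", "kwargs": {
  "motion": [
    [0, 0, 0, 0.0003, 0.1128, -0.001, -1],
    [0, 0, 0, 0.0003, 0.1128, -0.001, -1],
    [0, 0, 0, 0.0003, 0.1128, -0.001, -1],
    [0, 0, 0, 0.0002, 0.1129, -0.001, -1],
    [0.0172, -0.0335, 0.0043, 0, 0, 0, -1]
  ]
}}

```text
time_s: 19.8
ee_pos: [0.4179, -0.2318, 0.2169]
eef_rot: [-3.14, -0.453, -0.007]
force: [1.6, -0.6, -1.5]
grip_width: 0.0611
grip_force: 20.0
```

>>> {"fn": "jog_arm", "kwargs": {
  "motion": [
    [0.0172, -0.0335, 0.0043, 0, 0, 0, -1],
    [0.0172, -0.0335, 0.0043, 0, 0, 0, -1],
    [0.0172, -0.0335, 0.0043, 0, 0, 0, -1],
    [0.0172, -0.0335, 0.0043, 0, 0, 0, -1],
    [0.0172, -0.0335, 0.0043, 0, 0, 0, -1]
  ]
}}

```text
time_s: 20.3
ee_pos: [0.5078, -0.0598, 0.2364]
eef_rot: [-3.141, -0.45, -0.001]
force: [1.1, -0.1, -1.5]
grip_width: 0.0609
grip_force: 20.0
```

>>> {"fn": "jog_arm", "kwargs": {
  "motion": [
    [0.0172, -0.0335, 0.0043, 0, 0, 0, -1],
    [0.0172, -0.0335, 0.0043, 0, 0, 0, -1],
    [0, 0, 0, 0, 0, 0, -1],
    [0, 0, 0, 0, 0, 0, -1]
  ]
}}

```text
time_s: 20.7
ee_pos: [0.542, 0.0061, 0.2434]
eef_rot: [-3.141, -0.449, 0.001]
force: [-0.7, 0.7, -1.6]
grip_width: 0.061
grip_force: 20.0
```

```bash
python3 -c "
from d import *
delta(at(-.0006,0,.0348),RPY)"
```

```text
turn [-0.001   0.0035  0.0013] shift after turn [1.200e-03 1.000e-04 1.038e-01] shift now [0.0015 0.0002 0.1038]
t 20.7 at [0.542  0.0061 0.2434] rpy [-3.141e+00 -4.490e-01  1.000e-03] F [-0.7  0.7 -1.6] M [-0.    0.29 -0.01] w 0.061 g 20.0
```

>>> {"fn": "jog_arm", "kwargs": {
  "motion": [
    [0.0012, 0, 0.02, -0.001, 0.0035, 0.001, -1],
    [0, 0, 0.015, 0, 0, 0, -1],
    [0, 0, 0.01, 0, 0, 0, -1],
    [0, 0, 0.005, 0, 0, 0, -1],
    [0, 0, 0, 0, 0, 0, -1]
  ]
}}

```text
time_s: 21.2
ee_pos: [0.5654, 0.0049, 0.2001]
eef_rot: [3.141, -0.455, -0.002]
force: [-0.1, 0.1, -2.7]
grip_width: 0.0608
grip_force: 20.0
```

>>> {"fn": "jog_arm", "kwargs": {
  "motion": [
    [0, 0, 0.005, 0, 0, 0, -1],
    [0, 0, 0.005, 0, 0, 0, -1],
    [0, 0, 0.003, 0, 0, 0, -1],
    [0, 0, 0, 0, 0, 0, -1]
  ]
}}

```text
time_s: 21.6
ee_pos: [0.5714, 0.0055, 0.1887]
eef_rot: [3.141, -0.455, -0.001]
force: [-0.4, 0.3, -1.1]
grip_width: 0.0613
grip_force: 20.0
```

>>> {"fn": "jog_arm", "kwargs": {
  "motion": [
    [0, 0, 0.004, 0, 0, 0, -1],
    [0, 0, 0.003, 0, 0, 0, -1],
    [0, 0, 0, 0, 0, 0, -1]
  ]
}}

```text
time_s: 21.9
ee_pos: [0.5745, 0.0055, 0.1823]
eef_rot: [3.142, -0.455, -0.001]
force: [0.1, -0.3, -1.3]
grip_width: 0.0611
grip_force: 20.0
```

```bash
python3 -c "
from d import *
delta(at(-.0006,0,.0348),RPY)"
```

```text
turn [ 0.0007 -0.0026 -0.0013] shift after turn [-0.0013 -0.0005  0.0347] shift now [-0.0014 -0.0005  0.0347]
t 21.9 at [0.5745 0.0055 0.1823] rpy [ 3.142e+00 -4.550e-01 -1.000e-03] F [ 0.1 -0.3 -1.3] M [ 0.02  0.34 -0.03] w 0.0611 g 20.0
```

>>> {"fn": "jog_arm", "kwargs": {
  "motion": [
    [-0.0005, -0.0003, 0.006, 0, -0.002, 0.001, -1],
    [-0.0005, -0.0002, 0.008, 0, 0, 0, -1],
    [0, 0, 0.008, 0, 0, 0, -1],
    [0, 0, 0.005, 0, 0, 0, -1],
    [0, 0, 0, 0, 0, 0, -1]
  ]
}}

```text
time_s: 22.4
ee_pos: [0.5854, 0.0059, 0.157]
eef_rot: [-3.141, -0.452, -0.003]
force: [0.3, 0.3, -2.3]
grip_width: 0.061
grip_force: 20.0
```

>>> {"fn": "jog_arm", "kwargs": {
  "motion": [
    [0, 0, 0.002, 0, 0, 0, -1],
    [0, 0, 0.002, 0, 0, 0, -1],
    [0, 0, 0, 0, 0, 0, -1]
  ]
}}

```text
time_s: 22.7
ee_pos: [0.5872, 0.0059, 0.1544]
eef_rot: [-3.141, -0.454, -0.003]
force: [-1.0, -1.0, -1.2]
grip_width: 0.0614
grip_force: 20.0
```

>>> {"fn": "jog_arm", "kwargs": {
  "motion": [
    [0, 0, 0.001, 0, 0, 0, -1],
    [0, 0, 0.001, 0, 0, 0, -1],
    [0, 0, 0, 0, 0, 0, -1]
  ]
}}

```text
time_s: 23.0
ee_pos: [0.5881, 0.0059, 0.1527]
eef_rot: [-3.141, -0.454, -0.003]
force: [0.5, 0.2, -1.7]
grip_width: 0.0611
grip_force: 20.0
```

```bash
python3 -c "
from d import *
delta(at(-.0006,0,.0348),RPY)"
```

```text
turn [ 0.0008 -0.0011 -0.0023] shift after turn [-0.0005 -0.0001  0.0021] shift now [-0.0006 -0.0001  0.0021]
t 23.0 at [0.5881 0.0059 0.1527] rpy [-3.141e+00 -4.540e-01 -3.000e-03] F [ 0.5  0.2 -1.7] M [ 0.02  0.34 -0.01] w 0.0611 g 20.0
```

>>> {"fn": "jog_arm", "kwargs": {
  "motion": [
    [-0.0003, 0, 0.001, 0, -0.001, 0, -1],
    [0, 0, 0, 0, 0, 0, -1]
  ]
}}

```text
time_s: 23.2
ee_pos: [0.5882, 0.0059, 0.1516]
eef_rot: [-3.141, -0.453, -0.003]
force: [0.1, 0.6, -2.0]
grip_width: 0.0609
grip_force: 20.0
```

>>> {"fn": "jog_arm", "kwargs": {
  "motion": [
    [0, 0, 0.001, 0, 0, 0, -1],
    [0, 0, 0, 0, 0, 0, -1]
  ]
}}

```text
time_s: 23.4
ee_pos: [0.5887, 0.0059, 0.1508]
eef_rot: [-3.141, -0.453, -0.003]
force: [-2.2, -0.7, 0.5]
grip_width: 0.0609
grip_force: 20.0
```

>>> {"fn": "jog_arm", "kwargs": {
  "motion": [
    [0, 0, 0.0007, 0, 0, 0, -1],
    [0, 0, 0, 0, 0, 0, -1]
  ]
}}

```text
time_s: 23.6
ee_pos: [0.5888, 0.0059, 0.1508]
eef_rot: [-3.141, -0.453, -0.002]
force: [-12.4, -0.1, 9.7]
grip_width: 0.061
grip_force: 20.0
```

```bash
python3 -c "
from d import *
delta(at(-.0006,0,.0348),RPY)"
```

```text
turn [ 0.0008 -0.0001 -0.0022] shift after turn [-0.0003 -0.0001  0.0001] shift now [-0.0003 -0.0001  0.0001]
t 23.6 at [0.5888 0.0059 0.1508] rpy [-3.141e+00 -4.530e-01 -2.000e-03] F [-12.4  -0.1   9.7] M [-0.01  1.39 -0.03] w 0.061 g 20.0
```

>>> {"fn": "jog_arm", "kwargs": {
  "motion": [
    [0, 0, -0.0004, 0, 0, 0, 0.5],
    [0, 0, 0, 0, 0, 0, 0.7],
    [0, 0, 0, 0, 0, 0, 1],
    [0, 0, 0, 0, 0, 0, 1],
    [0, 0, 0, 0, 0, 0, 1]
  ]
}}

```text
time_s: 24.1
ee_pos: [0.5889, 0.0059, 0.1504]
eef_rot: [-3.141, -0.453, -0.003]
force: [0.5, 0.2, -0.5]
grip_width: 0.0936
grip_force: 0.0
```

>>> {"fn": "jog_arm", "kwargs": {
  "motion": [
    [0, 0, -0.02, 0, 0, 0, 1],
    [0, 0, -0.04, 0, 0, 0, 1],
    [0, 0, -0.04, 0, 0, 0, 1],
    [0, 0, -0.03, 0, 0, 0, 1],
    [-0.03, 0, -0.01, 0, 0, 0, 1]
  ]
}}

```text
time_s: 24.6
ee_pos: [0.5019, 0.006, 0.2675]
eef_rot: [3.141, -0.46, -0.002]
force: [0.5, -0.2, -0.9]
grip_width: 0.0944
grip_force: 0.0
```

>>> {"fn": "jog_arm", "kwargs": {
  "motion": [
    [0, 0, 0, 0, 0, 0, 1],
    [0, 0, 0, 0, 0, 0, 1]
  ]
}}

```text
time_s: 24.8
ee_pos: [0.5007, 0.0061, 0.2636]
eef_rot: [-3.141, -0.454, -0.003]
force: [-0.3, -0.6, 0.5]
grip_width: 0.0939
grip_force: 0.0
```

```bash
python3 - <<'E'
from d import *
import pickle
m=ctrl.camera_model("wrist");i=ctrl.camera("wrist")[:,:,::-1];cv2.imwrite("pics/w5r.png",i);pickle.dump(m,open("w5.pkl","wb"))
cv2.imwrite("pics/s5r.png",ctrl.camera("side")[:,:,::-1])
print(proj(m,[at(0,0,.058),at(0,0,.008),at(.031,0,.058),at(-.031,0,.058)]).round(1))
delta((.385,.281,.16),(np.pi,0,1.5708));delta((.385,.281,.16),(np.pi,0,-1.5708))
E
```

```text
[[254.8 160.2]
 [254.8 154.6]
 [254.7 129.8]
 [254.9 189. ]]
turn [ 0.3554 -0.355  -1.5439] shift after turn [ 0.2749 -0.1161  0.1032] shift now [-0.1502 -0.2746  0.0418]
t 24.9 at [0.5011 0.0061 0.2632] rpy [-3.141e+00 -4.530e-01 -3.000e-03] F [ 0.3 -0.1  0.1] M [0.01 0.18 0.05] w 0.0941 g 0.0
turn [-0.3548 -0.3552  1.539 ] shift after turn [-0.2749  0.1161  0.1032] shift now [-0.1502 -0.2746  0.0418]
t 24.9 at [0.5011 0.0061 0.2632] rpy [-3.141e+00 -4.530e-01 -3.000e-03] F [ 0.3 -0.1  0.1] M [0.01 0.18 0.05] w 0.0941 g 0.0
```

>>> {"fn": "jog_arm", "kwargs": {
  "motion": [
    [-0.0188, -0.0343, 0.0052, 0, 0, 0, 1],
    [-0.0188, -0.0343, 0.0052, 0, 0, 0, 1],
    [-0.0188, -0.0343, 0.0052, 0, 0, 0, 1],
    [-0.0188, -0.0343, 0.0052, 0, 0, 0, 1],
    [-0.0188, -0.0343, 0.0052, 0, 0, 0, 1]
  ]
}}

```text
time_s: 25.4
ee_pos: [0.4276, 0.1793, 0.1981]
eef_rot: [-3.141, -0.453, -0.003]
force: [1.5, -0.1, -0.4]
grip_width: 0.094
grip_force: 0.0
```

>>> {"fn": "jog_arm", "kwargs": {
  "motion": [
    [-0.0188, -0.0343, 0.0052, 0, 0, 0, 1],
    [-0.0188, -0.0343, 0.0052, 0, 0, 0, 1],
    [-0.0188, -0.0343, 0.0052, 0, 0, 0, 1],
    [0, 0, 0, 0.0323, -0.0323, -0.1404, 1],
    [0, 0, 0, 0.0323, -0.0323, -0.1404, 1]
  ]
}}

```text
time_s: 25.9
ee_pos: [0.3835, 0.2826, 0.159]
eef_rot: [3.083, -0.378, 0.304]
force: [-0.1, 0.5, 0.9]
grip_width: 0.0943
grip_force: 0.0
```

>>> {"fn": "jog_arm", "kwargs": {
  "motion": [
    [0, 0, 0, 0.0323, -0.0323, -0.1404, 1],
    [0, 0, 0, 0.0323, -0.0323, -0.1404, 1],
    [0, 0, 0, 0.0323, -0.0323, -0.1404, 1],
    [0, 0, 0, 0.0323, -0.0323, -0.1404, 1],
    [0, 0, 0, 0.0323, -0.0323, -0.1404, 1]
  ]
}}

```text
time_s: 26.4
ee_pos: [0.3847, 0.281, 0.1596]
eef_rot: [3.054, -0.157, 1.013]
force: [-0.6, -0.5, 0.5]
grip_width: 0.0938
grip_force: 0.0
```

>>> {"fn": "jog_arm", "kwargs": {
  "motion": [
    [0, 0, 0, 0.0323, -0.0323, -0.1404, 1],
    [0, 0, 0, 0.0323, -0.0323, -0.1404, 1],
    [0, 0, 0, 0.0323, -0.0323, -0.1404, 1],
    [0, 0, 0, 0.0323, -0.0323, -0.1404, 1],
    [0, 0, 0, 0, 0, 0, 1]
  ]
}}

```text
time_s: 26.9
ee_pos: [0.3849, 0.2813, 0.1593]
eef_rot: [3.142, 0.0, 1.566]
force: [0.1, 0.8, -1.0]
grip_width: 0.0939
grip_force: 0.0
```

>>> {"fn": "jog_arm", "kwargs": {
  "motion": [
    [0, 0, 0, 0, 0, 0, 1],
    [0, 0, 0, 0, 0, 0, 1]
  ]
}}

```text
time_s: 27.1
ee_pos: [0.3842, 0.2808, 0.1598]
eef_rot: [3.14, -0.001, 1.561]
force: [-0.3, -0.2, -0.2]
grip_width: 0.0941
grip_force: 0.0
```

```bash
python3 - <<'E'
from d import *
delta((.385,.281,.019),(np.pi,0,1.5708))
i5=cv2.imread("pics/w5r.png");s5=cv2.imread("pics/s5r.png")
m=ctrl.camera_model("wrist");i=ctrl.camera("wrist")[:,:,::-1];cv2.imwrite("pics/w6r.png",i)
import pickle;pickle.dump(m,open("w6.pkl","wb"))
c=proj(m,[(.385,.281,.048),(.385,.281,.01)]);print(c.round(1))
x,y=(c[0]-[40,30]).astype(int);print(x,y)
W=np.zeros((600,800,3),np.uint8)
W[:300,:400]=crop(i5,205,125,305,200,4)
W[:300,400:800]=crop(s5,220,110,320,185,4)
k=crop(i,max(x,0),max(y,0),x+80,y+60,5)[:300,:400];W[300:300+k.shape[0],:k.shape[1]]=k
cv2.imwrite("pics/p6.png",W)
E
```

```text
turn [ 0.0018 -0.0015 -0.01  ] shift after turn [0.0002 0.0008 0.1408] shift now [-0.      0.0006  0.1408]
t 27.1 at [0.3842 0.2808 0.1598] rpy [ 3.140e+00 -1.000e-03  1.561e+00] F [-0.3 -0.2 -0.2] M [-0.01 -0.06 -0.06] w 0.0941 g 0.0
[[255.7 189.2]
 [255.6 181.7]]
215 159
```

View pics/p6.png

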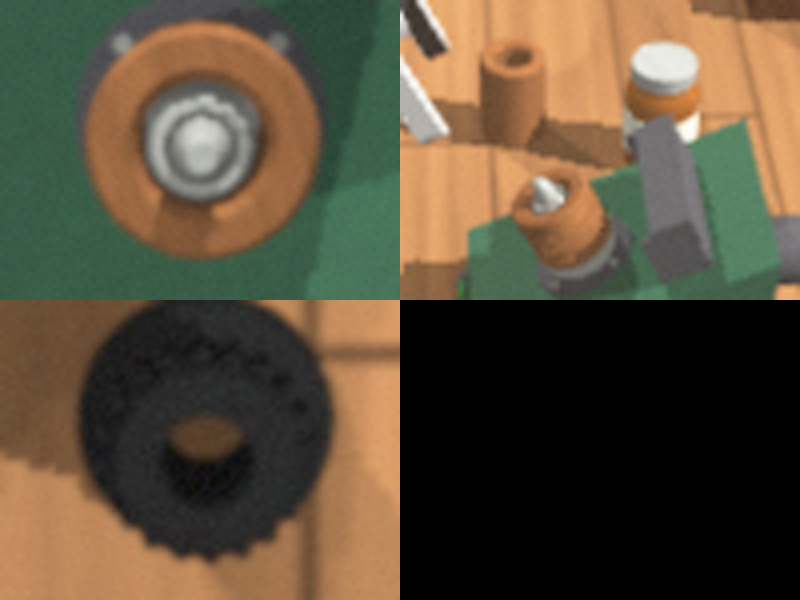

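>>> {"fn": "jog_arm", "kwargs": {
  "motion": [
    [0, 0.0006, 0.04, 0, 0, -0.01, 1],
    [0, 0, 0.04, 0, 0, 0, 1],
    [0, 0, 0.035, 0, 0, 0, 1],
    [0, 0, 0.0175, 0, 0, 0, 1],
    [0, 0, 0.0083, 0, 0, 0, 1]
  ],
  "squeeze": 5
}}

```text
time_s: 27.65
ee_pos: [0.3843, 0.2805, 0.0178]
eef_rot: [-3.141, -0.0, 1.572]
force: [0.4, -0.9, 0.1]
grip_width: 0.0941
grip_force: 0.0
```

>>> {"fn": "jog_arm", "kwargs": {
  "motion": [
    [0, 0, 0, 0, 0, 0, 0.5],
    [0, 0, 0, 0, 0, 0, 0.3],
    [0, 0, 0, 0, 0, 0, 0.1],
    [0, 0, 0, 0, 0, 0, -0.1],
    [0, 0, 0, 0, 0, 0, -0.3]
  ]
}}

```text
time_s: 28.15
ee_pos: [0.3853, 0.2811, 0.0198]
eef_rot: [3.139, -0.002, 1.574]
force: [-0.3, 0.3, -0.3]
grip_width: 0.0575
grip_force: 0.0
```

>>> {"fn": "jog_arm", "kwargs": {
  "motion": [
    [0, 0, 0, 0, 0, 0, -0.4],
    [0, 0, 0, 0, 0, 0, -0.4],
    [0, 0, 0, 0, 0, 0, -0.4]
  ]
}}

```text
time_s: 28.45
ee_pos: [0.3851, 0.281, 0.0195]
eef_rot: [3.14, -0.001, 1.574]
force: [-1.0, -0.5, 3.4]
grip_width: 0.0463
grip_force: 5.0
```

>>> {"fn": "jog_arm", "kwargs": {
  "motion": [
    [0, 0, 0, 0, 0, 0, 0.5],
    [0, 0, 0, 0, 0, 0, 1],
    [0, 0, 0, 0, 0, 0, 1],
    [0, 0, 0, 0, 0, 0, 1],
    [0, 0, -0.02, 0, 0, 0, 1]
  ]
}}

```text
time_s: 28.95
ee_pos: [0.3839, 0.2802, 0.0378]
eef_rot: [-3.14, 0.001, 1.574]
force: [0.4, 0.3, 1.1]
grip_width: 0.0829
grip_force: 0.0
```

>>> {"fn": "jog_arm", "kwargs": {
  "motion": [
    [0, 0, -0.03, 0, 0, 0.12, 1],
    [0, 0, 0, 0, 0, 0.145, 1],
    [0, 0, 0, 0, 0, 0.145, 1],
    [0, 0, 0, 0, 0, 0.145, 1],
    [0, 0, 0, 0, 0, 0.145, 1]
  ]
}}

```text
time_s: 29.45
ee_pos: [0.3849, 0.2809, 0.0693]
eef_rot: [3.141, -0.002, 0.868]
force: [0.4, -0.2, 0.2]
grip_width: 0.0938
grip_force: 0.0
```

>>> {"fn": "jog_arm", "kwargs": {
  "motion": [
    [0, 0, 0, 0, 0, 0.145, 1],
    [0, 0, 0, 0, 0, 0.145, 1],
    [0, 0, 0, 0, 0, 0.145, 1],
    [0, 0, 0, 0, 0, 0.145, 1],
    [0, 0, 0, 0, 0, 0.145, 1]
  ]
}}

```text
time_s: 29.95
ee_pos: [0.3849, 0.2809, 0.0693]
eef_rot: [-3.141, -0.002, 0.143]
force: [-0.2, -0.0, 0.2]
grip_width: 0.0939
grip_force: 0.0
```

>>> {"fn": "jog_arm", "kwargs": {
  "motion": [
    [0, 0, 0, 0, 0, 0.145, 1],
    [0, 0, 0, 0, 0, 0, 1],
    [0, 0, 0, 0, 0, 0, 1]
  ]
}}

```text
time_s: 30.25
ee_pos: [0.3849, 0.2809, 0.0693]
eef_rot: [-3.141, -0.001, 0.008]
force: [-0.1, 0.6, 0.7]
grip_width: 0.0943
grip_force: 0.0
```

```bash
python3 -c "
from d import *
delta((.3846,.281,.019),(np.pi,0,0))"
```

```text
turn [-0.001  -0.0014  0.0084] shift after turn [-0.0003 -0.0001  0.0503] shift now [-0.0004 -0.0001  0.0503]
t 30.25 at [0.3849 0.2809 0.0693] rpy [-3.141e+00 -1.000e-03  8.000e-03] F [-0.1  0.6  0.7] M [ 0.03  0.06 -0.03] w 0.0943 g 0.0
```

>>> {"fn": "jog_arm", "kwargs": {
  "motion": [
    [0.0002, 0, 0.025, 0, 0, 0.008, 1],
    [0, 0, 0.0253, 0, 0, 0, 1],
    [0, 0, 0, 0, 0, 0, 0.5],
    [0, 0, 0, 0, 0, 0, 0.3],
    [0, 0, 0, 0, 0, 0, 0.1]
  ],
  "squeeze": 10
}}

```text
time_s: 30.75
ee_pos: [0.3858, 0.2813, 0.0202]
eef_rot: [-3.14, -0.003, -0.003]
force: [-0.0, -0.5, -0.2]
grip_width: 0.0733
grip_force: 0.0
```

>>> {"fn": "jog_arm", "kwargs": {
  "motion": [
    [0, 0, 0, 0, 0, 0, -0.1],
    [0, 0, 0, 0, 0, 0, -0.3],
    [0, 0, 0, 0, 0, 0, -0.6],
    [0, 0, 0, 0, 0, 0, -1],
    [0, 0, 0, 0, 0, 0, -1]
  ]
}}

```text
time_s: 31.25
ee_pos: [0.3854, 0.281, 0.0193]
eef_rot: [-3.14, -0.002, -0.004]
force: [-1.6, -1.7, 5.8]
grip_width: 0.0459
grip_force: 10.0
```

>>> {"fn": "jog_arm", "kwargs": {
  "motion": [
    [0, 0, 0, 0, 0, 0, -1],
    [0, 0, 0, 0, 0, 0, -1],
    [0, 0, 0, 0, 0, 0, -1]
  ],
  "squeeze": 20
}}

```text
time_s: 31.55
ee_pos: [0.3854, 0.281, 0.0193]
eef_rot: [-3.14, -0.002, -0.004]
force: [-1.4, -2.2, 6.9]
grip_width: 0.046
grip_force: 20.0
```

>>> {"fn": "jog_arm", "kwargs": {
  "motion": [
    [0, 0, -0.01, 0, 0, 0, -1],
    [0, 0, -0.03, 0, 0, 0, -1],
    [0, 0, -0.04, 0, 0, 0, -1],
    [0, 0, -0.04, 0, 0, 0, -1],
    [0, 0, -0.04, 0, 0, 0, -1]
  ]
}}

```text
time_s: 32.05
ee_pos: [0.3846, 0.2806, 0.1812]
eef_rot: [-3.14, -0.002, -0.004]
force: [0.7, 0.2, -1.8]
grip_width: 0.0459
grip_force: 20.0
```

>>> {"fn": "jog_arm", "kwargs": {
  "motion": [
    [0, 0, -0.04, 0, 0, 0, -1],
    [0, 0, -0.02, 0, 0, 0, -1],
    [0, 0, 0, 0, 0, 0, -1],
    [0, 0, 0, 0, 0, 0, -1]
  ]
}}

```text
time_s: 32.45
ee_pos: [0.3846, 0.2805, 0.2382]
eef_rot: [-3.141, -0.001, -0.004]
force: [0.4, -0.1, -1.7]
grip_width: 0.0464
grip_force: 20.0
```

```bash
python3 -c "
from d import *
delta(at(-.0006,0,.13),RPY)"
```

```text
turn [ 2.00e-04  4.52e-01 -4.10e-03] shift after turn [0.1451 0.2745 0.0729] shift now [0.1634 0.2739 0.002 ]
t 32.45 at [0.3846 0.2805 0.2382] rpy [-3.141e+00 -1.000e-03 -4.000e-03] F [ 0.4 -0.1 -1.7] M [-0.01  0.01 -0.03] w 0.0464 g 20.0
```

>>> {"fn": "jog_arm", "kwargs": {
  "motion": [
    [0, 0, 0, 0, 0.113, -0.001, -1],
    [0, 0, 0, 0, 0.113, -0.001, -1],
    [0, 0, 0, 0, 0.113, -0.001, -1],
    [0, 0, 0, 0, 0.113, -0.001, -1],
    [0.0181, 0.0343, 0.0091, 0, 0, 0, -1]
  ]
}}

```text
time_s: 32.95
ee_pos: [0.4014, 0.2497, 0.2361]
eef_rot: [3.141, -0.454, 0.008]
force: [1.4, 0.2, -2.3]
grip_width: 0.0459
grip_force: 20.0
```

>>> {"fn": "jog_arm", "kwargs": {
  "motion": [
    [0.0181, 0.0343, 0.0091, 0, 0, 0, -1],
    [0.0181, 0.0343, 0.0091, 0, 0, 0, -1],
    [0.0181, 0.0343, 0.0091, 0, 0, 0, -1],
    [0.0181, 0.0343, 0.0091, 0, 0, 0, -1],
    [0.0181, 0.0343, 0.0091, 0, 0, 0, -1]
  ]
}}

```text
time_s: 33.45
ee_pos: [0.5062, 0.0732, 0.2355]
eef_rot: [3.141, -0.451, -0.0]
force: [0.1, 1.1, -1.9]
grip_width: 0.0461
grip_force: 20.0
```

>>> {"fn": "jog_arm", "kwargs": {
  "motion": [
    [0.0181, 0.0343, 0.0091, 0, 0, 0, -1],
    [0.0181, 0.0343, 0.0091, 0, 0, 0, -1],
    [0, 0, 0, 0, 0, 0, -1],
    [0, 0, 0, 0, 0, 0, -1],
    [0, 0, 0, 0, 0, 0, -1]
  ]
}}

```text
time_s: 33.95
ee_pos: [0.5462, 0.007, 0.2359]
eef_rot: [-3.141, -0.452, 0.0]
force: [-0.2, -0.2, -1.0]
grip_width: 0.0457
grip_force: 20.0
```

```bash
python3 -c "
from d import *
delta(at(-.0006,0,.0773),RPY)"
```

```text
turn [-0.0005  0.0011  0.0003] shift after turn [0.0007 0.001  0.0527] shift now [0.0008 0.0011 0.0527]
t 33.95 at [0.5462 0.007  0.2359] rpy [-3.141 -0.452  0.   ] F [-0.2 -0.2 -1. ] M [ 0.07  0.31 -0.01] w 0.0457 g 20.0
```

>>> {"fn": "jog_arm", "kwargs": {
  "motion": [
    [0.0007, 0.001, 0.015, 0, 0.001, 0, -1],
    [0, 0, 0.01, 0, 0, 0, -1],
    [0, 0, 0.007, 0, 0, 0, -1],
    [0, 0, 0, 0, 0, 0, -1],
    [0, 0, 0, 0, 0, 0, -1]
  ]
}}

```text
time_s: 34.45
ee_pos: [0.5615, 0.0056, 0.2086]
eef_rot: [-3.141, -0.454, 0.0]
force: [-0.1, -0.2, -1.4]
grip_width: 0.046
grip_force: 20.0
```

>>> {"fn": "jog_arm", "kwargs": {
  "motion": [
    [0, 0, 0.004, 0, 0, 0, -1],
    [0, 0, 0.004, 0, 0, 0, -1],
    [0, 0, 0, 0, 0, 0, -1]
  ]
}}

```text
time_s: 34.75
ee_pos: [0.565, 0.0053, 0.2008]
eef_rot: [-3.141, -0.454, -0.0]
force: [-0.2, -0.2, -1.6]
grip_width: 0.0456
grip_force: 20.0
```

```bash
python3 -c "
from d import *
delta(at(-.0006,0,.0773),RPY)"
```

```text
turn [-0.0001 -0.001  -0.0003] shift after turn [-0.0009 -0.0007  0.013 ] shift now [-0.0009 -0.0007  0.013 ]
t 34.75 at [0.565  0.0053 0.2008] rpy [-3.141 -0.454 -0.   ] F [-0.2 -0.2 -1.6] M [ 0.01  0.3  -0.03] w 0.0456 g 20.0
```

>>> {"fn": "jog_arm", "kwargs": {
  "motion": [
    [-0.0008, -0.0006, 0.003, 0, -0.001, 0, -1],
    [0, 0, 0.004, 0, 0, 0, -1],
    [0, 0, 0, 0, 0, 0, -1]
  ]
}}

```text
time_s: 35.05
ee_pos: [0.5674, 0.0059, 0.194]
eef_rot: [-3.141, -0.453, -0.0]
force: [-0.0, 0.3, -1.0]
grip_width: 0.0456
grip_force: 20.0
```

>>> {"fn": "jog_arm", "kwargs": {
  "motion": [
    [0, 0, 0.002, 0, 0, 0, -1],
    [0, 0, 0.002, 0, 0, 0, -1],
    [0, 0, 0, 0, 0, 0, -1]
  ]
}}

```text
time_s: 35.35
ee_pos: [0.5692, 0.0059, 0.1908]
eef_rot: [-3.141, -0.453, -0.0]
force: [-0.7, 0.7, -1.1]
grip_width: 0.0458
grip_force: 20.0
```

>>> {"fn": "jog_arm", "kwargs": {
  "motion": [
    [0, 0, 0.001, 0, 0, 0, -1],
    [0, 0, 0, 0, 0, 0, -1]
  ]
}}

```text
time_s: 35.55
ee_pos: [0.5696, 0.0059, 0.1901]
eef_rot: [-3.141, -0.453, -0.0]
force: [-0.2, -0.6, -1.0]
grip_width: 0.0456
grip_force: 20.0
```

```bash
python3 -c "
from d import *
delta(at(-.0006,0,.0773),RPY)"
```

```text
turn [-0.0001 -0.0007 -0.0002] shift after turn [-0.0003 -0.0001  0.0014] shift now [-0.0003 -0.0001  0.0014]
t 35.55 at [0.5696 0.0059 0.1901] rpy [-3.141 -0.453 -0.   ] F [-0.2 -0.6 -1. ] M [ 0.02  0.37 -0.02] w 0.0456 g 20.0
```

>>> {"fn": "jog_arm", "kwargs": {
  "motion": [
    [0, 0, 0.001, 0, 0, 0, -1],
    [0, 0, 0, 0, 0, 0, -1]
  ]
}}

```text
time_s: 35.75
ee_pos: [0.5701, 0.0059, 0.1892]
eef_rot: [-3.141, -0.453, -0.0]
force: [-0.0, 0.3, -1.9]
grip_width: 0.0458
grip_force: 20.0
```

>>> {"fn": "jog_arm", "kwargs": {
  "motion": [
    [0, 0, 0.0007, 0, 0, 0, -1],
    [0, 0, 0, 0, 0, 0, -1]
  ]
}}

```text
time_s: 35.95
ee_pos: [0.5704, 0.0059, 0.1892]
eef_rot: [-3.141, -0.454, -0.0]
force: [-5.7, -0.5, 4.7]
grip_width: 0.0457
grip_force: 20.0
```

```bash
python3 -c "
from d import *
delta(at(-.0006,0,.0773),RPY)"
```

```text
turn [-0.0001 -0.0012 -0.0002] shift after turn [-0.0006 -0.0001  0.0002] shift now [-0.0006 -0.0001  0.0002]
t 35.95 at [0.5704 0.0059 0.1892] rpy [-3.141 -0.454 -0.   ] F [-5.7 -0.5  4.7] M [0.06 0.8  0.05] w 0.0457 g 20.0
```

Contact exactly at the expected height: home. Release and retreat up the axis, then check numerically.

>>> {"fn": "jog_arm", "kwargs": {
  "motion": [
    [0, 0, 0, 0, 0, 0, 0.2],
    [0, 0, 0, 0, 0, 0, 0.5],
    [0, 0, 0, 0, 0, 0, 1],
    [0, 0, 0, 0, 0, 0, 1],
    [0, 0, 0, 0, 0, 0, 1]
  ]
}}

```text
time_s: 36.45
ee_pos: [0.5704, 0.0059, 0.1886]
eef_rot: [-3.141, -0.453, -0.0]
force: [0.4, -0.5, -0.5]
grip_width: 0.0825
grip_force: 0.0
```

>>> {"fn": "jog_arm", "kwargs": {
  "motion": [
    [0, 0, 0, 0, 0, 0, 1],
    [0, 0, -0.02, 0, 0, 0, 1],
    [0, 0, -0.03, 0, 0, 0, 1],
    [0, 0, -0.03, 0, 0, 0, 1],
    [-0.02, 0, -0.02, 0, 0, 0, 1]
  ]
}}

```text
time_s: 36.95
ee_pos: [0.5091, 0.0058, 0.2724]
eef_rot: [3.141, -0.457, -0.0]
force: [0.3, -0.3, 0.3]
grip_width: 0.094
grip_force: 0.0
```

>>> {"fn": "jog_arm", "kwargs": {
  "motion": [
    [-0.02, 0, 0, 0, 0, 0, 1],
    [0, 0, 0, 0, 0, 0, 1],
    [0, 0, 0, 0, 0, 0, 1]
  ]
}}

```text
time_s: 37.25
ee_pos: [0.491, 0.0059, 0.2613]
eef_rot: [-3.141, -0.454, -0.0]
force: [0.0, -0.8, -1.1]
grip_width: 0.0941
grip_force: 0.0
```

```bash
python3 - <<'E'
from d import *
delta(at(-.04,0,.15),RPY)
S=ctrl.camera_model("side");T=ctrl.camera_model("top")
s=ctrl.camera("side")[:,:,::-1].astype(int);o=cv2.imread("pics/s5r.png").astype(int)
# cap: pixels dark now, not before; compare with the silhouette predicted at home
d=((s.sum(2)<150)&(o.sum(2)>200)).astype(np.uint8);d[:, :200]=0
n,l,st,c=cv2.connectedComponentsWithStats(d);k=sorted(range(1,n),key=lambda j:-st[j,4])[:2]
print([(st[j].tolist(),c[j].round(1).tolist()) for j in k])
a=np.linspace(0,2*np.pi,24)
P=[at(r*np.cos(q),r*np.sin(q),h) for r,h in((.031,.058),(.031,.068),(.0235,.082),(.0235,.106)) for q in a]
u=proj(S,P);h=cv2.convexHull(u.astype(np.float32));M=cv2.moments(h);print("pred bbox",u.min(0).round(1),u.max(0).round(1),"centroid",M["m10"]/M["m00"],M["m01"]/M["m00"],"area",M["m00"])
E
```

```text
turn [-0.     -0.0012 -0.0003] shift after turn [-0.0002 -0.0001  0.0271] shift now [-0.0002 -0.0001  0.0271]
t 37.25 at [0.491  0.0059 0.2613] rpy [-3.141 -0.454 -0.   ] F [ 0.  -0.8 -1.1] M [ 0.02  0.16 -0.02] w 0.0941 g 0.0
[([246, 153, 15, 13, 79], [252.1, 159.3]), ([248, 146, 4, 4, 7], [249.6, 147.4])]
pred bbox [241.7 140.2] [265.7 165.2] centroid 253.2952993093621 152.86627334776216 area 423.5942630638601
```

```bash
python3 - <<'E'
from d import *
s=ctrl.camera("side")[:,:,::-1].astype(int);o=cv2.imread("pics/s5r.png").astype(int)
d=(np.abs(s-o).sum(2)>60).astype(np.uint8)[130:175,235:275]
n,l,st,c=cv2.connectedComponentsWithStats(d,connectivity=4);j=1+np.argmax(st[1:,4]);print(st[j]+[235,130,0,0,0],c[j]+[235,130])
for r in s[138:170:2,240:270:2].sum(2)//8:print(*r)
E
```

```text
[243 142  24  25 399] [253.81203008 154.70676692]
31 27 31 31 37 41 45 47 48 61 61 60 60 61 63
32 28 30 31 36 40 45 40 34 40 51 50 51 51 53
32 29 29 33 37 37 38 26 29 33 39 38 38 37 40
35 29 30 31 25 22 22 24 22 32 33 37 39 39 39
49 44 39 23 21 17 18 24 22 26 33 32 36 38 40
60 53 30 23 18 16 21 24 20 22 31 32 32 33 39
60 49 21 24 23 22 23 21 19 21 23 24 29 32 31
60 50 16 21 19 20 18 19 21 20 22 25 28 55 51
61 53 38 20 18 16 19 19 19 20 19 20 22 43 50
61 54 56 26 17 17 18 17 22 19 17 18 23 37 36
60 55 55 51 20 16 16 18 18 19 16 24 21 51 47
60 54 54 41 20 16 17 16 18 18 21 21 39 54 50
60 56 53 50 22 17 18 18 18 19 19 35 54 54 52
60 54 43 38 21 15 15 16 18 22 41 50 53 51 54
48 39 32 32 32 22 23 24 28 39 44 47 49 51 51
40 35 32 32 34 29 27 26 31 36 39 44 46 47 46
```

```bash
python3 -c "
from station import ctrl
print(ctrl.hand_in())"
```

```text
the job is handed in; nothing more can be done
None
```

The sleeve, grooved bobbin and clamp cap are on the spindle, each guided down to firm contact at home height and let go, and I handed the job in at about 37 s; it returned no verdict, and no moves went near the spare bobbin, maul, jar or slicker.

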